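# Find the heavy side of a tube rotator's drum

### The job

The white drum of the blue tube rotator is out of balance, and nothing on it shows which side is heavy. Lift the canister by its orange handle off the stand in front and set it gently upright on the blue mat; then take the drum by its black knob, turn it to and fro to feel where its heavy side is, and bring the heavy side to the lowest point of the leaning drum. Finish while still gripping and holding the drum still like that, do not let go; leave the green rack, the bottle and the beaker where they are.

Things in the scene. Friction and masses are not known exactly. Their poses are not given: they have to be found in the camera images.
- rotator: Blue tube rotator fixed to the bench: base box 190 x 170 x 60 mm with a leaning head that carries the drum. Origin at the base's underside below the drum; z up; its front, -x of this frame, faces roughly to the robot.
- axle (a point): Centre of the drum's front face, on the axle, fixed to the rotator (does not turn), about 173 mm above the bench. z: along the axle, out of the face, up and roughly towards the robot, leaning 40 degrees from vertical. x: in the face, straight up the slope, so -x is the drum's lowest side. y: level.
- knob (a point): Grip point in the middle of the black round knob, fixed to the rotator, 26 mm out from axle along the axle, same axes. The knob turns with the drum, is 46 mm in diameter and reaches 45 mm out of the face; grip it across its diameter at any angle, fingers pointing along -z. Tubes around the drum's rim: 70 to 88 mm from the axle, 6 mm proud of the face.
- drum: White closed drum, diameter 144 mm, 30 mm thick; turns endlessly. Origin 30 mm behind axle. Look and axes do not tell the heavy side: a hidden weight, placed anew each time, pulls it downhill with 0.11 to 0.17 N m when it is level with the axle, 0 at top or bottom. Bearing friction 0.20 N m either way keeps it where it is left: turning towards heavy side down feels easier, away harder.
- stand: Fixed round stand in front of the drum, top plate 100 mm in diameter, 150 mm high. Origin at the centre of its underside.
- canister: Loose steel canister, diameter 76 mm, 118 mm high with its orange lid, 0.3 to 0.5 kg, upright on the stand in the way of the hand. Origin at the centre of its underside, z up. Rigid orange handle on the lid: a level bar 10 mm thick, 64 mm long along y, its centre line 165 mm above the origin, on two legs; pinch it at its middle, across x, from above.
- mat: Blue square mat, 180 x 180 x 3 mm, fixed to the bench beside the stand. Origin at the centre of its underside, axes along its sides.
- rack: Green tube rack 70 x 130 mm, 70 mm high. Loose bystander, leave it where it stands. Origin at the centre of its underside, z up.
- bottle: Amber bottle, 64 mm in diameter, 130 mm high. Loose bystander, leave it where it stands. Origin at the centre of its underside, z up.
- beaker: White beaker, 72 mm in diameter, 85 mm high. Loose bystander, leave it where it stands. Origin at the centre of its underside, z up.
Things that resemble listed ones, but are neither listed nor needed, are in the scene too. Of the things that look like the canister, the middle-sized one is meant. What is shaped like the stand but pink is not meant.

How it is judged:
By the outcome, as a careful person would: the job done as asked, in the order asked, and still so for the second after the job is handed in, while the arm keeps its last pose, push and grip.
It also fails if it takes over 61 s, if anything falls off the work surface, if the arm or the gripper's body presses on something with over 40 N, if the wrist force passes 120 N, or if a joint passes its speed limit or range.

### The arm

A 7-joint arm with a two-finger parallel gripper is mounted at the origin on the work surface. World frame = base frame: x ahead of the robot, y to its left, z up, the work surface at z = 0. Lengths are in m, angles in rad, forces in N, time in s.
With the tool pointing down it reaches from about 0.35 to 0.9 m from the base axis. Payload 8.1 kg.
Tool frame: the origin (TCP) lies at the very end of the fingers, on their centre line; the grasp point (between the pads) lies 19 mm behind it; x points along the fingers, y is the direction in which the jaws open and shut, and the axes are right-handed (so a half turn about x gives the same grasp; the last joint's range is limited). The gripper opens to 92 mm and grips with 3 to 60 N. Pads are 19 mm wide; open, the fingers measure 130 mm over their backs; the gripper's body (75 mm by 190 mm) begins 47 mm behind the grasp point.
Start: joints at [1.091, 0.434, 0.025, 1.573, -0.012, 1.134, -0.075], TCP at [0.23, -0.581, 0.196] pointing down, gripper open.
Joint ranges: [-2.62, 2.62], [-0.44, 2.09], [-1.27, 1.32], [0.08, 2.57], [-1.32, 4.46], [0.12, 2], [-2.74, 2.74]. Speed limits (rad/s): [2.22, 2.22, 3.01, 3.01, 3.14, 3.14, 3.14].

### API

Orientations are given as a unit quaternion [x, y, z, w].
In Python, from workcell import manip gives the robot as it stands. The module is installed in compiled form; this text tells all that it offers.
- The arm moves only by the tool step_arm, never from a script. Its argument "series" is a list of rows, each a list of 7 numbers: the turn, a rotation vector about the world's x, y, z in degrees, then the shift along the world's x, y, z in cm, then the closure, from 0 (fully open) to 1 (shut). A call has 1 to 12 rows; each row is the pose to reach, as a shift and turn from the pose commanded when the call began; what a row does not reach only later rows make up. A row lasts 1/12 s, in which the tool goes at most 41.7 mm and 7.16 degrees, less where a joint would pass 70% of its speed; a pose out of reach is approached as far as the arm can. A call with a gripper value outside its range is refused whole. The fingers move at their own pace and stop on an object; "grip_force" is the grip in N (left out, the last holds). Time passes only in rows, so rows that repeat a pose let the fingers close. It gives the time, the measured TCP pose, the force and the opening at its end, in the units of the state.
- manip.get_obs(): the state, without advancing time (a new reading comes with each control period).
- manip.grab_frame(name): name is "side" or "top"; returns the picture (480x640x3 uint8, red, green, blue); there is no depth.
- manip.camera_params(name): a dict with "camera_matrix" (3x3 intrinsics, pixels), "k1" (the pictures are not rectified: a ray, as slopes to the right and down, at radius r is drawn at 1 + k1 r^2 times it, then the intrinsics apply), "extrinsics" (4x4, takes a point from camera to world coordinates). Camera axes: x right, y up, looking along -z (the intrinsics and any distortion apply to the point x, -y, -z); pixel columns grow to the right and rows downward; lengths in m; the calibration is good to about 2 mm. A picture is of the moment at which its call begins. camera_params takes no time and is no camera call.
- manip.hand_in(): hands the job in, once; it reports no verdict.
The state is a dict: "t": time; "joints": joint angles; "joint_vel": joint speeds; "tau": joint torques, N m; "position": TCP position; "tool_rot": TCP orientation; "force": force on the tool from outside, world axes, zero at the start; "moment": the same for the moment, N m; "grip_width": opening from 0.0 (shut) to 1.0 (fully open).
Only numpy, scipy, OpenCV 4.12 (cv2) and the standard library are available. Lean on these libraries where they do the work, as an engineer would, in place of code of your own. Each camera call takes 0.05 s, during which the arm holds its last target. There are 200 camera calls.

## Working session

There is one attempt and no reset: what is moved stays moved. The work goes in short steps, Python scripts to look and compute and a tool call to move; the robot and the scene stay as the last step left them, time stands still between calls to the robot, and variables do not carry over. Pictures are saved under pics/ and viewed, about 8 in all and at most 12, crops included, and the job is handed in when it is done.

Besides the shell and the picture viewer there is one more tool, called as name(argument=value, ...) on one line, values as JSON. step_arm: Moves the arm, as the interface text tells. Its arguments: {"type":"object","properties":{"series":{"type":"array","items":{"type":"array","items":{"type":"number"}}},"grip_force":{"type":"number"}},"required":["series"]}

```bash
mkdir -p pics
python3 - <<'E'
from workcell import manip
import cv2,numpy as np
np.set_printoptions(precision=4,suppress=True)
for n in ("top","side"):
    f=manip.grab_frame(n); cv2.imwrite(f"pics/{n}0.png",f[...,::-1]); p=manip.camera_params(n)
    for k in p: print(n,k,np.array(p[k]).tolist())
print(manip.get_obs())
E
```

```text
top camera_matrix [[509.1921685541311, 0.0, 323.88904261408993], [0.0, 509.1921685541311, 244.57241372682716], [0.0, 0.0, 1.0]]
top k1 -0.07580416040816224
top extrinsics [[0.005378509252329165, 0.984161816731619, -0.1771908296886204, 0.3870377235247701], [-0.9994972176158398, -0.00024605133061511266, -0.031705700385533726, -0.016920581977543578], [-0.031247137731592968, 0.17727227066369342, 0.9836656741176449, 1.138407843046326], [0.0, 0.0, 0.0, 1.0]]
side camera_matrix [[449.6185948050066, 0.0, 327.39350927731755], [0.0, 449.6185948050066, 242.35619481906886], [0.0, 0.0, 1.0]]
side k1 -0.03552291036531763
side extrinsics [[-0.9608004080360738, 0.1928979023571221, -0.1991305480932959, 0.3680329477611171], [-0.27715657768948093, -0.6860239428663409, 0.6727223656588015, 0.6161499765772361], [-0.0068415905437946645, 0.7015422646429378, 0.712595006689276, 0.8098036602120277], [0.0, 0.0, 0.0, 1.0]]
{'t': 0.1, 'joints': array([ 1.0914,  0.4352,  0.025 ,  1.574 , -0.0116,  1.134 , -0.0751]), 'joint_vel': array([ 0.0008, -0.0017,  0.0013, -0.0026,  0.0009,  0.0014, -0.0007]), 'tau': array([  0.0029, -66.9123,   0.9878, -31.5148,  -0.0605,   0.0374,
         0.0001]), 'position': array([ 0.2297, -0.5807,  0.1949]), 'tool_rot': array([-0.6945, -0.1329,  0.6947, -0.1319]), 'force': array([ 0.1945, -0.1088,  0.3619]), 'moment': array([ 0.0202,  0.021 , -0.0417]), 'grip_width': 1.0007064478860455}
```

View pics/top0.png

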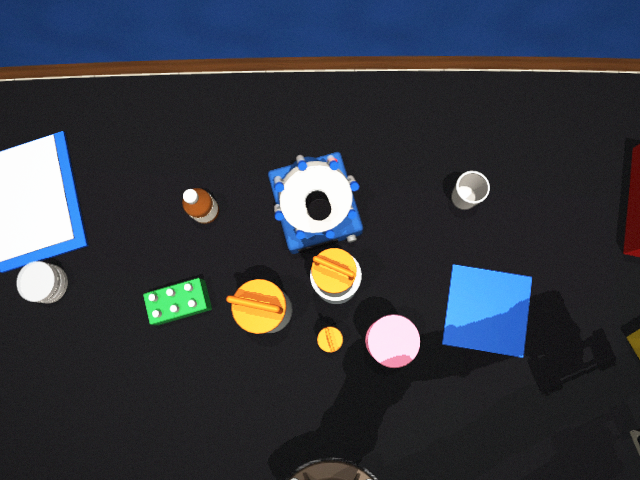

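View pics/side0.png

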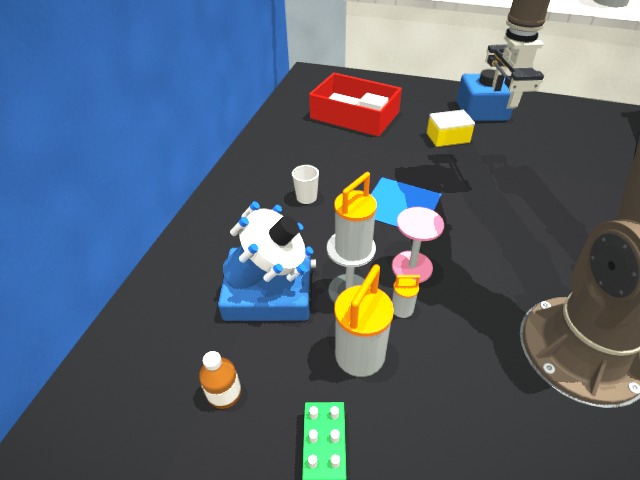

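Both pictures show three canister look-alikes. In the top view they are the large one at (260,306) on the bench, the middle one at (334,272) on the white stand, and the small one at (330,340). The pink stand is at (393,341), the mat at (488,310) and the drum knob at (318,205). I choose the middle canister on the white stand and will check it in a close crop.

```bash
cat > h.py <<'E'
from workcell import manip
import cv2,numpy as np
from scipy.spatial.transform import Rotation as R
np.set_printoptions(precision=4,suppress=True)
def ray(n,u,v):
    p=manip.camera_params(n);K=np.array(p["camera_matrix"]);E=np.array(p["extrinsics"])
    d=np.array([(u-K[0,2])/K[0,0],(v-K[1,2])/K[1,1]]);x=d.copy()
    for _ in range(20): x=d/(1+p["k1"]*(x@x))
    return E[:3,3],E[:3,:3]@np.array([x[0],-x[1],-1])
def atz(n,u,v,z):
    o,d=ray(n,u,v);return o+d*(z-o[2])/d[2]
def tri(a,b):
    o1,d1=ray("top",*a);o2,d2=ray("side",*b)
    s=np.linalg.lstsq(np.c_[d1,-d2],o2-o1,rcond=None)[0]
    p,q=o1+s[0]*d1,o2+s[1]*d2
    return (p+q)/2,np.linalg.norm(p-q)
def proj(n,P):
    p=manip.camera_params(n);K=np.array(p["camera_matrix"]);E=np.array(p["extrinsics"])
    c=E[:3,:3].T@(np.array(P)-E[:3,3]);x=np.array([c[0],-c[1]])/-c[2];x=x*(1+p["k1"]*(x@x))
    return K[:2,:2]@x+K[:2,2]
E
python3 - <<'E'
import cv2,numpy as np
t=cv2.imread("pics/top0.png");s=cv2.imread("pics/side0.png")
a=cv2.resize(t[145:325,260:370],None,fx=3.3,fy=3.3,interpolation=3)
b=cv2.resize(s[165:325,215:385],None,fx=2.3,fy=2.3,interpolation=3)
c=np.zeros((600,800,3),np.uint8);c[:a.shape[0],:a.shape[1]]=a;c[:b.shape[0],400:400+b.shape[1]]=b
cv2.imwrite("pics/crop.png",c)
from h import *
print("handle mid @z.315",atz("top",333.5,268,.315))
for q in [(453,265),(532,275),(523,357),(443,343)]: print("mat",atz("top",*q,.003))
print("knob",tri((318,206),(286,231)))
E
```

```text
handle mid @z.315 [ 0.4966 -0.0063  0.315 ]
mat [ 0.5449 -0.2704  0.003 ]
mat [ 0.5221 -0.4478  0.003 ]
mat [ 0.3416 -0.4174  0.003 ]
mat [ 0.3725 -0.2425  0.003 ]
knob (array([0.6304, 0.0249, 0.1923]), np.float64(0.004225587991853522))
```

View pics/crop.png

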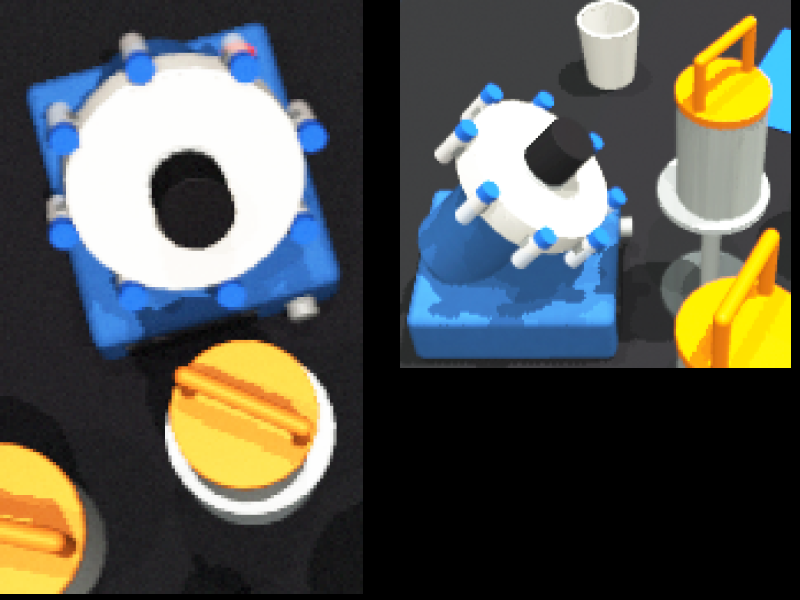

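The crop confirms the middle canister on the white stand. Its handle runs from (314.5,259) to (354,277) in the top view. The drum face centre is near (316,197), and the front edge of the rotator base runs from (292,253) to (363,230).

Run:
```python
from h import *
c=lambda x,y:(260+x/3.3,145+y/3.3)
e=lambda x,y:(215+(x-400)/2.3,165+y/2.3)
a,b=atz("top",*c(180,376),.315),atz("top",*c(311,437),.315);print("handle",a,b,(a+b)/2,np.linalg.norm(a-b),np.degrees(np.arctan2(*(b-a)[[1,0]])))
print("tri handle",tri(c(180,376),e(697,62)),tri(c(311,437),e(753,22)))
cor=[atz("top",*c(*q),.06) for q in [(28,92),(105,357),(340,280),(262,28)]]
print(np.array(cor),np.mean(cor,0))
for i,j in [(1,2),(0,3),(1,0),(2,3)]: d=cor[j]-cor[i];print(np.linalg.norm(d),np.degrees(np.arctan2(d[1],d[0])))
A=atz("top",*c(186,172),.173);print("axle",A)
print("knobtop",atz("top",*c(198,213),.173+.045*np.cos(np.radians(40))), tri(c(198,213),e(568,137)))
print("stand",atz("top",*c(251,432),.150))
o=manip.get_obs();print(R.from_quat(o["tool_rot"]).as_matrix())
```

```text
handle [0.5115 0.0248 0.315 ] [ 0.4812 -0.04    0.315 ] [ 0.4963 -0.0076  0.315 ] 0.07148812000549412 -115.0758663370684
tri handle (array([0.5116, 0.0248, 0.3163]), np.float64(0.0006963074410919748)) (array([ 0.4822, -0.04  ,  0.3127]), np.float64(0.0014659335898516038))
[[ 0.7432  0.1419  0.06  ]
 [ 0.5625  0.0868  0.06  ]
 [ 0.6136 -0.0666  0.06  ]
 [ 0.7875 -0.0156  0.06  ]] [0.6767 0.0366 0.06  ]
0.16164267995702356 -71.57086045316395
0.16363558149020727 -74.2937222447555
0.18895960480725882 16.964537706352
0.1812459526568081 16.330304964626695
axle [0.6556 0.0295 0.173 ]
knobtop [0.6218 0.0208 0.2075] (array([0.6231, 0.021 , 0.207 ]), np.float64(0.0023421583995405885))
stand [ 0.503  -0.0092  0.15  ]
[[-0.0006  0.3678 -0.9299]
 [ 0.0013 -0.9299 -0.3678]
 [-1.     -0.0014  0.0001]]
```

step_arm(series=[[0,0,2,0.8,1.6,1.5,0],[0,0,6,2.3,4.8,3,0],[0,0,10,3.8,8,4.5,0],[0,0,14,5.3,11.2,6,0],[0,0,18,6.8,14.4,7.5,0],[0,0,22,8.3,17.6,9,0],[0,0,26,9.8,20.8,10.5,0],[0,0,30,11.3,24,12,0],[0,0,34,12.8,27.2,13.5,0],[0,0,37,14.3,30.4,15,0],[0,0,40,15.8,33.6,16.5,0],[0,0,43,17.3,36.8,18,0]], grip_force=30)

```text
t: 1.1
position: [0.403, -0.2114, 0.3763]
tool_rot: [-0.597, -0.379, 0.597, -0.379]
force: [0.7, 0.0, -0.1]
grip_width: 1.001
```

step_arm(series=[[0,0,0.4,1.5,3.2,0.5,0],[0,0,0.4,3,6.4,1,0],[0,0,0.4,4.5,9.6,1.5,0],[0,0,0.4,6,12.8,2,0],[0,0,0.4,7.5,16,2.3,0],[0,0,0.4,8.7,18.8,2.3,0],[0,0,0.4,9.4,20.5,2.3,0.3],[0,0,0.4,9.4,20.5,2.3,0.3],[0,0,0.4,9.4,20.5,2.3,0.3]])

```text
t: 1.85
position: [0.4968, -0.0073, 0.3982]
tool_rot: [-0.596, -0.381, 0.596, -0.38]
force: [-0.5, -0.9, 0.2]
grip_width: 0.828
```

step_arm(series=[[0,0,0,0,0,-2.5,0.3],[0,0,0,0,0,-5,0.3],[0,0,0,0,0,-7.5,0.4],[0,0,0,0,0,-9.2,0.4],[0,0,0,0,0,-10.1,0.4],[0,0,0,0,0,-10.1,0.6],[0,0,0,0,0,-10.1,1],[0,0,0,0,0,-10.1,1],[0,0,0,0,0,-10.1,1],[0,0,0,0,0,-10.1,1],[0,0,0,0,0,-10.1,1]])

```text
t: 2.77
position: [0.4973, -0.0081, 0.2983]
tool_rot: [0.597, 0.38, -0.596, 0.38]
force: [1.1, 0.3, -0.0]
grip_width: 0.212
```

step_arm(series=[[0,0,0,0,0,0,1],[0,0,0,0,0,0.3,1],[0,0,0,0,0,1,1],[0,0,0,0,0,2,1],[0,0,0,0,0,3,1],[0,0,0,0,0,4,1],[0,0,0,0,0,4,1]], grip_force=45)

```text
t: 3.35
position: [0.4981, -0.0079, 0.3404]
tool_rot: [0.598, 0.379, -0.595, 0.381]
force: [0.4, 0.4, 0.3]
grip_width: 0.003
```

Run:
```python
from h import *
t=manip.grab_frame("top")[...,::-1];s=manip.grab_frame("side")[...,::-1]
a=cv2.resize(t[185:325,280:400],None,fx=3.3,fy=3.3,interpolation=3)
b=cv2.resize(s[125:285,285:445],None,fx=2.5,fy=2.5,interpolation=3)
c=np.zeros((600,800,3),np.uint8);c[:a.shape[0],:a.shape[1]]=a;c[:b.shape[0],400:400+b.shape[1]]=b
cv2.imwrite("pics/g1.png",c)
print(manip.get_obs()["grip_width"])
```

```text
0.0052268833306440615
```

View pics/g1.png

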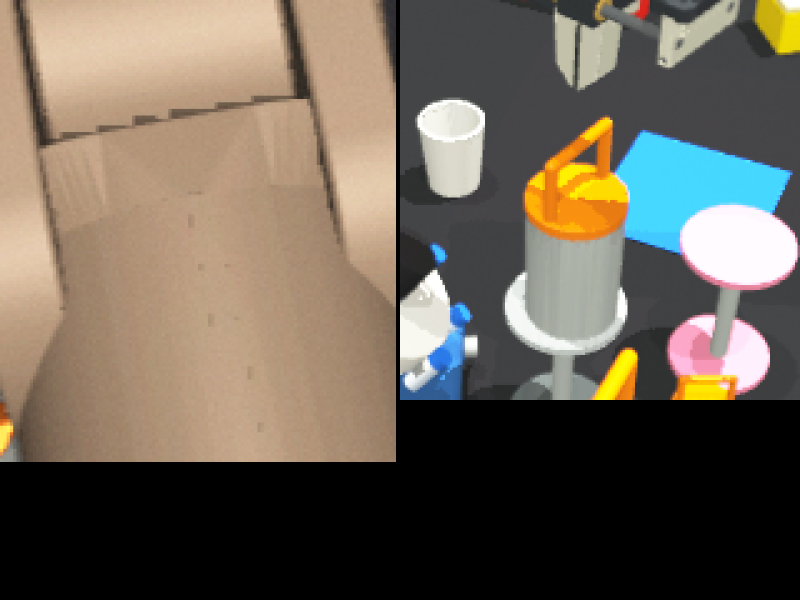

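The canister still stands undisturbed on the stand, with the fingertips straight above the bar. I lifted before the fingers had finished closing, so I'll retry with a longer close.

step_arm(series=[[0,0,0,0,0,0.5,0.4],[0,0,0,0,0,0.5,0.4],[0,0,0,0,0,0.5,0.4],[0,0,0,0,0,0.5,0.4],[0,0,0,0,0,0.5,0.4],[0,0,0,0,0,0.5,0.5],[0,0,0,0,0,-1.5,0.5],[0,0,0,0,0,-3.5,0.5],[0,0,0,0,0,-4.5,0.5],[0,0,0,0,0,-4.5,0.8],[0,0,0,0,0,-4.5,1],[0,0,0,0,0,-4.5,1]])

```text
t: 4.45
position: [0.4975, -0.008, 0.2936]
tool_rot: [0.597, 0.38, -0.596, 0.38]
force: [-1.1, 0.6, 0.8]
grip_width: 0.33
```

step_arm(series=[[0,0,0,0,0,0,1],[0,0,0,0,0,0,1],[0,0,0,0,0,0,1],[0,0,0,0,0,0,1],[0,0,0,0,0,0,1]])

```text
t: 4.87
position: [0.497, -0.0082, 0.2928]
tool_rot: [0.597, 0.38, -0.596, 0.38]
force: [-0.9, -0.6, -0.1]
grip_width: 0.012
```

Run:
```python
from h import *
print(proj("side",[.498,-.008,.34]),proj("side",[.497,-.0075,.315]),proj("side",[.497,-.0082,.293]))
s=manip.grab_frame("side")[...,::-1]
cv2.imwrite("pics/g2.png",cv2.resize(s[40:300,260:520],None,fx=2.3,fy=2.3,interpolation=3))
o=manip.get_obs();print(R.from_quat(o["tool_rot"]).as_matrix(),o["grip_width"])
```

```text
[356.93   171.1952] [356.8574 182.8957] [356.4685 192.3198]
[[ 0.0002  0.9062 -0.4229]
 [-0.     -0.4229 -0.9062]
 [-1.      0.0002 -0.0001]] 0.005006596531938089
```

View pics/g2.png

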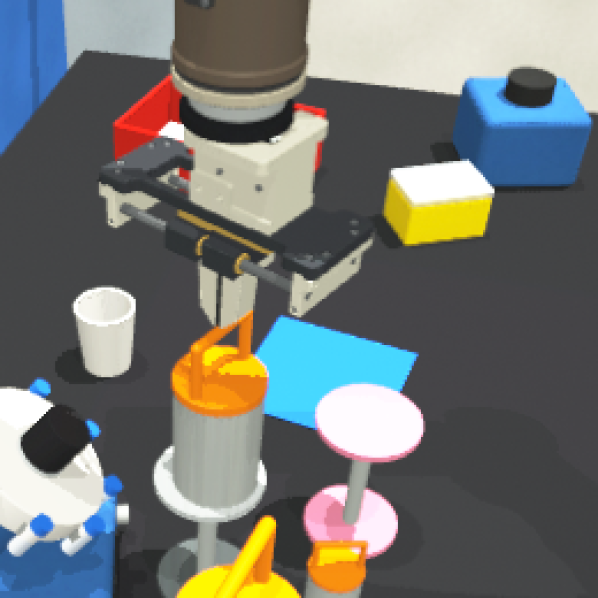

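The fingertips appear at (353,182), about 10 px above where the reported TCP projects (356,192). They closed just above the bar, so the real tips sit roughly 2 cm higher than the state says. Going 2 cm lower is safe in both cases, so I'll do that.

step_arm(series=[[0,0,0,0,0,1,0.4],[0,0,0,0,0,1.5,0.4],[0,0,0,0,0,1.5,0.4],[0,0,0,0,0,1.5,0.4],[0,0,0,0,0,1.5,0.4],[0,0,0,0,0,1.5,0.4],[0,0,0,0,0,1.5,0.4],[0,0,0,0,0,0.5,0.4],[0,0,0,0,0,-0.5,0.4],[0,0,0,0,0,-1.2,0.4],[0,0,0,0,0,-1.8,0.4],[0,0,0,0,0,-1.8,0.4]])

```text
t: 5.92
position: [0.496, -0.0083, 0.2728]
tool_rot: [-0.596, -0.38, 0.597, -0.379]
force: [0.0, 0.6, -0.5]
grip_width: 0.601
```

step_arm(series=[[0,0,0,0,0,0,1],[0,0,0,0,0,0,1],[0,0,0,0,0,0,1],[0,0,0,0,0,0,1],[0,0,0,0,0,0,1],[0,0,0,0,0,0,1],[0,0,0,0,0,0,1],[0,0,0,0,0,0,1],[0,0,0,0,0,0,1],[0,0,0,0,0,0,1]])

```text
t: 6.75
position: [0.4972, -0.0084, 0.2748]
tool_rot: [0.597, 0.38, -0.596, 0.38]
force: [1.1, -0.5, 0.9]
grip_width: 0.097
```

step_arm(series=[[0,0,0,0,0,0.3,1],[0,0,0,0,0,1,1],[0,0,0,0,0,2,1],[0,0,0,0,0,3.5,1],[0,0,0,0,0,5,1],[0,0,0,0,0,6,1],[0,0,0,0,0,6,1],[0,0,0,0,0,6,1]])

```text
t: 7.42
position: [0.4971, -0.0081, 0.335]
tool_rot: [0.597, 0.38, -0.596, 0.38]
force: [-0.4, 0.3, -5.2]
grip_width: 0.093
```

Run:
```python
from h import *
s=manip.grab_frame("side")[...,::-1];o=manip.get_obs()
cv2.imwrite("pics/g3.png",cv2.resize(s[60:260,260:460],None,fx=3,fy=3,interpolation=3))
print(o["position"],o["force"],o["grip_width"],proj("side",o["position"]))
for dz in (0,.019,.04): print(dz, 3*(proj("side",o["position"]+[0,0,dz])-[260,60]))
```

```text
[ 0.4967 -0.0082  0.3343] [-0.0276  0.3462 -4.271 ] 0.09209346127685024 [357.5555 173.9265]
0 [292.6665 341.7795]
0.019 [294.0068 314.9316]
0.04 [295.5399 284.1636]
```

View pics/g3.png

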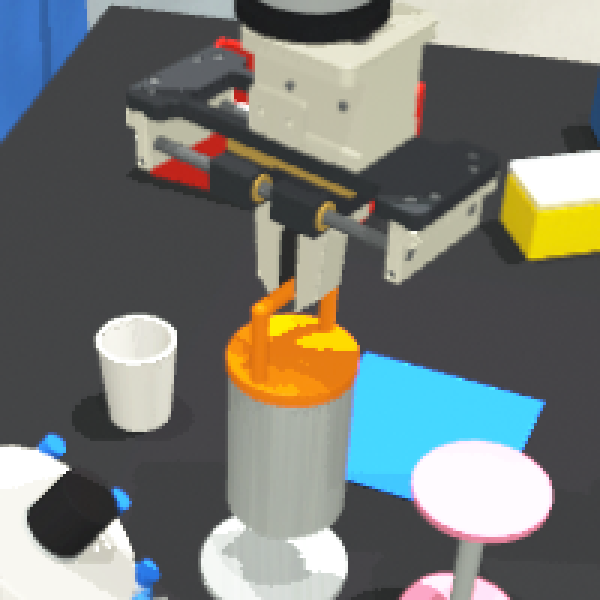

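The canister is lifted clear and hangs upright in the grip. The finger ends at crop (288,300) again show the real tip about 2.5 cm behind the reported TCP. Now I'll carry it to the mat, centred near (0.445,-0.344).

step_arm(series=[[0,0,0,-0.1,-0.6,0.6,1],[0,0,0,-0.4,-2.4,1.5,1],[0,0,0,-0.8,-5.2,2,1],[0,0,0,-1.3,-8.4,2,1],[0,0,0,-1.9,-12,2,1],[0,0,0,-2.4,-15.6,2,1],[0,0,0,-3,-19.2,2,1],[0,0,0,-3.6,-22.8,2,1],[0,0,0,-4.1,-26.4,2,1],[0,0,0,-4.6,-29.6,2,1],[0,0,0,-5,-32.2,2,1],[0,0,0,-5.2,-33.6,2,1]])

```text
t: 8.47
position: [0.4426, -0.3487, 0.3537]
tool_rot: [-0.597, -0.379, 0.598, -0.378]
force: [-1.1, -2.5, -4.3]
grip_width: 0.089
```

step_arm(series=[[0,0,0,0,0,-0.6,1],[0,0,0,0,0,-2.5,1],[0,0,0,0,0,-5.5,1],[0,0,0,0,0,-8.5,1],[0,0,0,0,0,-11.5,1],[0,0,0,0,0,-14.5,1],[0,0,0,0,0,-17.5,1],[0,0,0,0,0,-19.5,1],[0,0,0,0,0,-20.5,1],[0,0,0,0,0,-21,1],[0,0,0,0,0,-21,1],[0,0,0,0,0,-21,1]])

```text
t: 9.47
position: [0.4458, -0.3442, 0.1457]
tool_rot: [0.597, 0.379, -0.596, 0.38]
force: [-0.7, -0.2, -3.6]
grip_width: 0.09
```

step_arm(series=[[0,0,0,0,0,-0.5,1],[0,0,0,0,0,-0.9,1],[0,0,0,0,0,-1.2,1],[0,0,0,0,0,-1.35,1],[0,0,0,0,0,-1.5,1],[0,0,0,0,0,-1.5,1],[0,0,0,0,0,-1.5,1]])

```text
t: 10.05
position: [0.445, -0.3442, 0.1297]
tool_rot: [0.596, 0.38, -0.596, 0.38]
force: [-0.7, -0.3, -4.7]
grip_width: 0.092
```

step_arm(series=[[0,0,0,0,0,-0.1,1],[0,0,0,0,0,-0.2,1],[0,0,0,0,0,-0.2,1],[0,0,0,0,0,-0.2,1]])

```text
t: 10.38
position: [0.445, -0.3442, 0.1277]
tool_rot: [0.596, 0.38, -0.596, 0.38]
force: [-0.0, -0.4, -3.5]
grip_width: 0.093
```

step_arm(series=[[0,0,0,0,0,-0.1,1],[0,0,0,0,0,-0.2,1],[0,0,0,0,0,-0.2,1],[0,0,0,0,0,-0.2,1]])

```text
t: 10.72
position: [0.4459, -0.3449, 0.1275]
tool_rot: [0.597, 0.379, -0.596, 0.381]
force: [-2.8, 0.1, 11.4]
grip_width: 0.093
```

Contact. I'll ease off slightly, open, and rise straight up.

step_arm(series=[[0,0,0,0,0,0.1,1],[0,0,0,0,0,0.15,0.5],[0,0,0,0,0,0.15,0.5],[0,0,0,0,0,0.15,0.5],[0,0,0,0,0,0.15,0.5],[0,0,0,0,0,0.15,0.5],[0,0,0,0,0,1.5,0.5],[0,0,0,0,0,4.5,0.3],[0,0,0,0,0,8,0],[0,0,0,0,0,12,0],[0,0,0,0,0,16,0],[0,0,0,0,0,18,0]])

```text
t: 11.72
position: [0.4462, -0.3447, 0.3107]
tool_rot: [0.597, 0.378, -0.596, 0.382]
force: [0.1, -1.2, 0.3]
grip_width: 0.813
```

The canister is released. Next I move in front of the drum with the tool tilted along the axle.

step_arm(series=[[0,0,0,0.3,0.9,0.5,0],[1,-3.5,0,1.2,3.2,1,0],[2,-7,0,2.4,6.6,1,0],[3.2,-10.6,0,3.7,10.2,1,0],[4.3,-14.3,0,5,13.8,1,0],[5.4,-18,0,6.3,17.4,0.5,0],[6.5,-21.7,0,7.5,21,0,0],[7.6,-25.4,0,8.8,24.6,-0.8,0],[8.6,-29,0,10,28,-1.5,0],[9.6,-32.5,0,11.2,31.4,-2.5,0],[10.6,-35.6,0,12,33.8,-3.2,0],[11.4,-38.3,0,12.4,34.9,-3.5,0]])

```text
t: 12.72
position: [0.5673, 0.0086, 0.2685]
tool_rot: [0.792, 0.292, -0.328, 0.424]
force: [-0.2, 1.0, 1.0]
grip_width: 0.999
```

step_arm(series=[[0,0,0,0,0,0,0],[0,0,0,0,0,0,0]])

```text
t: 12.88
position: [0.5677, 0.0051, 0.2694]
tool_rot: [0.792, 0.292, -0.329, 0.423]
force: [0.3, -1.5, 0.7]
grip_width: 1.003
```

Run:
```python
from h import *
s=manip.grab_frame("side")[...,::-1].copy();o=manip.get_obs()
M=R.from_quat(o["tool_rot"]).as_matrix();p=o["position"]
print(p,o["joints"],o["moment"]);print(M)
f=3.2;L=lambda P:(f*(proj("side",P)-[215,85])).round(1)
print("tcp",L(p),"back20",L(p-.02*M[:,0]),"up20",L(p+[0,0,.02]), "back40",L(p-.04*M[:,0]))
print("tips open real if 0 offset",L(p+.046*M[:,1]),L(p-.046*M[:,1]))
cv2.imwrite("pics/k1.png",cv2.resize(s[85:270,215:445],None,fx=f,fy=f,interpolation=3))
t=manip.grab_frame("top")[...,::-1];cv2.imwrite("pics/k1t.png",t)
```

```text
[0.5687 0.0042 0.2704] [ 0.66    0.0002 -0.5921  2.1974 -0.6928  0.358   0.2137] [-0.276   0.646  -0.0461]
[[ 0.6142  0.7395 -0.2754]
 [ 0.1826 -0.4728 -0.862 ]
 [-0.7677  0.4792 -0.4255]]
tcp [326.1 365.7] back20 [347.8 344.8] up20 [325.3 338.7] back40 [370.1 323.5]
tips open real if 0 offset [280.6 303.6] [372.3 428.7]
```

View pics/k1.png

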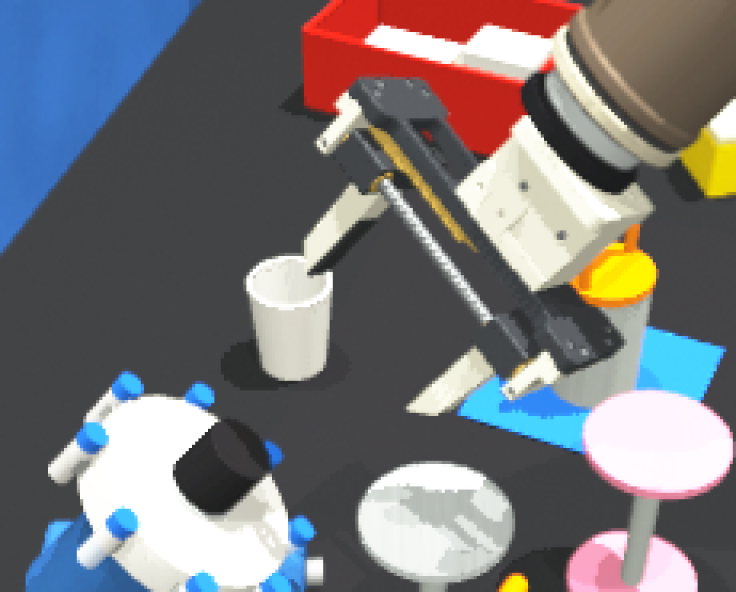

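The picture shows the canister upright on the mat. The open fingertips are at (310,270) and (415,408), which lies about 29 mm behind the reported TCP along the tool axis, consistent with the missed grasp. The gripper is lined up with the knob at (225,465), so I'll roll to −80° and sample the free moment on the way to check its bias.

step_arm(series=[[4.3,1.3,-5.4,0.3,0.1,-0.4,0],[8.6,2.6,-10.7,0.7,0.2,-0.8,0],[12.9,3.8,-16.1,1.2,0.35,-1.4,0],[17.2,5.1,-21.5,1.7,0.5,-2,0],[21.5,6.4,-26.9,2.2,0.65,-2.5,0],[24.6,7.3,-30.7,2.4,0.7,-2.7,0],[24.6,7.3,-30.7,2.4,0.7,-2.7,0],[24.6,7.3,-30.7,2.4,0.7,-2.7,0]])

```text
t: 13.65
position: [0.5936, 0.0111, 0.2442]
tool_rot: [0.89, 0.161, -0.408, 0.128]
force: [-0.0, 0.5, 0.6]
grip_width: 0.999
```

```bash
cat > s.py <<'E'
from h import *
import json,sys
n=np.array([-.616,-.183,.766]); X=np.array([-.643*0-.735*-1,.218,.643]); Y=np.cross(n,X)
AX=np.array([.653,.029,.173])
def sample(tag):
    o=manip.get_obs();M=R.from_quat(o["tool_rot"]).as_matrix();y=M[:,1]
    roll=np.degrees(np.arctan2(y@Y,y@X));d=o["position"]-AX
    r=dict(tag=tag,t=o["t"],roll=roll,mn=float(o["moment"]@n),tau7=float(o["tau"][6]),v7=float(o["joint_vel"][6]))
    open("log.jsonl","a").write(json.dumps(r)+"\n")
    print({k:(round(v,3) if k!="tag" else v) for k,v in r.items()},"tx.n",-M[:,0]@n,"d(x,y,n)",(d@np.c_[X,Y,n])*1000,"F(x,y,n)",o["force"]@np.c_[X,Y,n],"j",o["joints"],o["grip_width"])
if __name__=="__main__": sample(sys.argv[1])
E
python3 s.py free
```

```text
{'tag': 'free', 't': 13.65, 'roll': np.float64(-81.418), 'mn': 0.027, 'tau7': -0.777, 'v7': 0.032} tx.n 0.9998498379425027 d(x,y,n) [-1.7859 -0.264  94.3457] F(x,y,n) [0.4861 0.4667 0.43  ] j [ 0.5636  0.082  -0.5593  2.2006 -0.6593  0.2507 -0.5215] 0.9992859359901012
```

step_arm(series=[[4.3,1.3,-5.4,0.3,0.1,-0.4,0],[8.6,2.6,-10.7,0.8,0.2,-0.9,0],[12.9,3.8,-16.1,1.5,0.4,-1.7,0],[17.2,5.1,-21.5,2.3,0.7,-2.6,0],[21.5,6.4,-26.9,3.1,0.9,-3.5,0],[24.6,7.3,-30.7,3.9,1.1,-4.3,0],[24.6,7.3,-30.7,4.2,1.2,-4.7,0],[24.6,7.3,-30.7,4.2,1.2,-4.7,0],[24.6,7.3,-30.7,4.2,1.2,-4.7,0]])

```text
t: 14.4
position: [0.6351, 0.0238, 0.197]
tool_rot: [0.88, 0.012, -0.438, -0.184]
force: [0.4, 0.8, -0.2]
grip_width: 1.003
```

```bash
python3 s.py free
```

```text
{'tag': 'free', 't': 14.4, 'roll': np.float64(-121.424), 'mn': -0.064, 'tau7': 0.678, 'v7': -0.029} tx.n 0.999849383728405 d(x,y,n) [ 1.1541  0.0976 30.313 ] F(x,y,n) [ 0.3747  0.6024 -0.5132] j [ 0.3124  0.2052 -0.3682  2.1987 -0.9115  0.1203 -0.9795] 1.0030654075165033
```

step_arm(series=[[0,0,0,0.6,0.2,-0.8,0],[0,0,0,1.3,0.4,-1.6,0],[0,0,0,1.9,0.55,-2.5,0],[0,0,0,2.5,0.7,-3.2,0],[0,0,0,2.9,0.85,-3.7,0],[0,0,0,2.9,0.85,-3.7,0]])

```text
t: 14.9
position: [0.6665, 0.0309, 0.167]
tool_rot: [0.876, 0.011, -0.444, -0.185]
force: [-0.5, -0.0, -0.7]
grip_width: 0.998
```

```bash
python3 s.py free
python3 - <<'E'
from h import *
s=manip.grab_frame("side")[...,::-1]
cv2.imwrite("pics/k2.png",cv2.resize(s[135:320,215:415],None,fx=3.2,fy=3.2,interpolation=3))
E
```

```text
{'tag': 'free', 't': 14.9, 'roll': np.float64(-121.618), 'mn': -0.029, 'tau7': 0.006, 'v7': 0.013} tx.n 0.9997480163057948 d(x,y,n) [  6.4397  -2.0264 -13.2445] F(x,y,n) [-0.7682  0.1212 -0.2185] j [ 0.1315  0.2846 -0.187   2.1668 -1.3151  0.1181 -0.5889] 0.997987373386347
```

View pics/k2.png

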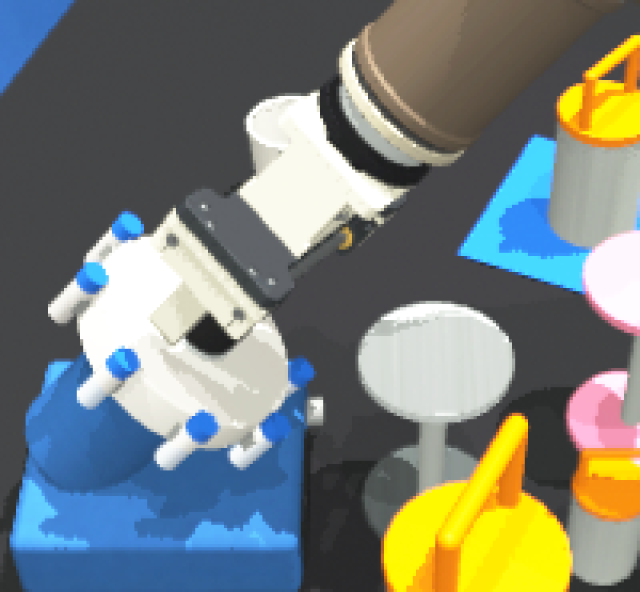

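The arm is at its wrist limits at this roll (j5 −1.315, j6 0.118) and stopped short. I'll back off and roll the other way, where the joints have more room.

step_arm(series=[[0,0,0,-1,-0.3,1.2,0],[0,0,0,-2.2,-0.6,2.6,0],[0,0,0,-2.8,-0.8,3.5,0],[-4.3,-1.3,5.4,-2.8,-0.8,3.5,0],[-8.6,-2.6,10.7,-2.8,-0.8,3.5,0],[-12.9,-3.8,16.1,-2.8,-0.8,3.5,0],[-17.2,-5.1,21.4,-2.8,-0.8,3.5,0],[-21.6,-6.4,26.8,-2.8,-0.8,3.5,0],[-25.9,-7.7,32.2,-2.8,-0.8,3.5,0],[-30.2,-9,37.5,-2.8,-0.8,3.5,0],[-34.5,-10.2,42.9,-2.8,-0.8,3.5,0],[-38.8,-11.5,48.3,-2.8,-0.8,3.5,0]])

```text
t: 15.95
position: [0.6373, 0.0225, 0.2024]
tool_rot: [0.844, 0.236, -0.372, 0.306]
force: [0.3, -0.5, -0.3]
grip_width: 1.003
```

```bash
python3 s.py free
```

```text
{'tag': 'free', 't': 15.95, 'roll': np.float64(-58.242), 'mn': 0.023, 'tau7': -2.753, 'v7': 1.214} tx.n 0.9997409019410198 d(x,y,n) [ 5.9428 -1.7816 33.4005] F(x,y,n) [-0.0274 -0.5447 -0.3147] j [ 0.1709  0.1838 -0.2153  2.1924 -0.8708  0.1507  0.0655] 1.002639571469478
```

step_arm(series=[[-4.3,-1.3,5.4,0,0,0,0],[-8.6,-2.6,10.7,0,0,0,0],[-12.9,-3.8,16.1,0,0,0,0],[-17.2,-5.1,21.4,0,0,0,0],[-21.6,-6.4,26.8,0,0,0,0],[-25.9,-7.7,32.2,0,0,0,0]])

```text
t: 16.45
position: [0.6372, 0.0223, 0.2024]
tool_rot: [0.68, 0.349, -0.26, 0.59]
force: [0.1, 0.5, 0.3]
grip_width: 1.004
```

```bash
python3 s.py free
```

```text
{'tag': 'free', 't': 16.45, 'roll': np.float64(-16.207), 'mn': 0.084, 'tau7': -4.327, 'v7': 1.847} tx.n 0.9997291864505465 d(x,y,n) [ 5.8331 -1.9141 33.4152] F(x,y,n) [0.395  0.415  0.0791] j [ 0.2603  0.1914 -0.3188  2.1963 -0.8399  0.1199  0.7725] 1.003854377166083
```

```bash
cat > kin.py <<'E'
from h import *
from scipy.optimize import least_squares
import itertools
D=[([1.0914,.4352,.025,1.574,-.0116,1.134,-.0751],[.2297,-.5807,.1949],[-.6945,-.1329,.6947,-.1319]),
([.66,.0002,-.5921,2.1974,-.6928,.358,.2137],[.5687,.0042,.2704],[.792,.292,-.329,.423]),
([.5636,.082,-.5593,2.2006,-.6593,.2507,-.5215],[.5936,.0111,.2442],[.89,.161,-.408,.128]),
([.3124,.2052,-.3682,2.1987,-.9115,.1203,-.9795],[.6351,.0238,.197],[.88,.012,-.438,-.184]),
([.1315,.2846,-.187,2.1668,-1.3151,.1181,-.5889],[.6665,.0309,.167],[.876,.011,-.444,-.185]),
([.1709,.1838,-.2153,2.1924,-.8708,.1507,.0655],[.6373,.0225,.2024],[.844,.236,-.372,.306]),
([.2603,.1914,-.3188,2.1963,-.8399,.1199,.7725],[.6372,.0223,.2024],[.68,.349,-.26,.59])]
r=lambda a,t:R.from_euler(a,t).as_matrix()
def fk(q,g,s,flip=0):
    h,a,e1,e2,b,e3,c=g
    M=r('z',s[0]*q[0]);p=np.array([0,0,h])
    M=M@r('y',q[1]);p=p+M@[0,0,a]; M=M@r('z',s[1]*q[2]);p=p+M@[e1,0,0]
    M=M@r('y',q[3]);p=p+M@[e2,0,b]; M=M@r('z',s[2]*q[4]);M=M@r('y',q[5]);p=p+M@[e3,0,c]
    M=M@r('z',s[3]*q[6])
    T=M@np.array([[0,0,1],[0,1,0],[-1,0,0]]).T if 0 else np.c_[M[:,2],M[:,1],-M[:,0]]
    return p,T
def res(g,s):
    return np.concatenate([fk(q,g,s)[0]-p for q,p,_ in D])
if __name__=="__main__":
    best=[]
    for s in itertools.product([-1,1],repeat=4):
        ang=[min(np.degrees(np.arccos(np.clip((np.trace(fk(q,[0]*7,s)[1].T@R.from_quat(o).as_matrix()@F)-1)/2,-1,1))) for F in (np.eye(3),np.diag([1,-1,-1]))) for q,p,o in D]
        best.append((max(ang),s))
    best.sort();print(best[:3]);s=best[0][1]
    f=least_squares(res,[.3,.4,0,0,.4,0,.25],args=(s,));print(f.x,np.abs(f.fun).max())
E
python3 kin.py
```

```text
[(np.float64(63.16161255112186), (1, 1, 1, -1)), (np.float64(72.43632670726832), (1, -1, 1, -1)), (np.float64(78.77342148331599), (1, -1, -1, -1))]
[-0.1692 -0.955   0.0412 -1.4575 -0.8478 -0.0961  0.4264] 0.407297145143292
```

```bash
cat > k2.py <<'E'
from kin import *
# general: base yaw y0, last-joint offset o7, offsets o3,o5
def fk2(q,x,s):
    y0,o3,o5,o7=x[7:]
    q=np.array(q)+[s[0]*y0,0,s[1]*o3,0,s[2]*o5,0,s[3]*o7]
    return fk(q,x[:7],s)
def res2(x,s):
    o=[]
    for q,p,qq in D:
        P,T=fk2(q,x,s);o+=[*(P-p),*(0.3*R.from_matrix(T.T@R.from_quat(qq).as_matrix()).as_rotvec())]
    return np.array(o)
if __name__=="__main__":
    B=[]
    for s in itertools.product([-1,1],repeat=4):
        for y0 in np.arange(-3,3.1,1):
          for o7 in (0,1.57,3.14,-1.57):
            f=least_squares(res2,[.3,.4,0,0,.4,0,.3,y0,0,0,o7],args=(s,),max_nfev=60);B.append((f.cost,s,f.x))
    B.sort(key=lambda b:b[0])
    for b in B[:3]: print(b, np.abs(res2(b[2],b[1])).max())
E
timeout 500 python3 k2.py
```

```text
(np.float64(0.00024324530350783194), (-1, -1, -1, -1), array([ 0.1088,  0.5457,  0.0313, -0.0809,  0.3548, -0.0107,  0.3187,
       -0.1652,  0.1339, -0.0529, -4.7026])) 0.010218020636419389
(np.float64(0.00024324530350798272), (-1, -1, -1, -1), array([ 0.1088,  0.5457,  0.0313, -0.0809,  0.3548, -0.0107,  0.3187,
       -0.1652,  0.1339, -0.0529,  1.5806])) 0.010218024721315054
(np.float64(0.00024324530350805816), (-1, -1, -1, -1), array([ 0.1088,  0.5457,  0.0313, -0.0809,  0.3548, -0.0107,  0.3187,
       -0.1652,  0.1339, -0.0529,  1.5806])) 0.010218023434960682
```

```bash
cat > k3.py <<'E'
from kin import *
S=(-1,-1,-1,-1)
def fk3(q,x):
    h,a,e1,e2,b,e3,c,d1,d2,d3=x
    M=r('z',-q[0]);p=np.array([0,0,h])
    M=M@r('y',q[1]);p=p+M@[0,d1,a]; M=M@r('z',-q[2]);p=p+M@[e1,0,0]
    M=M@r('y',q[3]);p=p+M@[e2,d2,b]; M=M@r('z',-q[4]);M=M@r('y',q[5]);p=p+M@[e3,d3,c]
    M=M@r('z',-q[6]-np.pi/2)
    return p,np.c_[M[:,2],M[:,1],-M[:,0]]
def res3(x):
    o=[]
    for q,p,qq in D:
        P,T=fk3(q,x);o+=[*(P-p),*(0.2*R.from_matrix(T.T@R.from_quat(qq).as_matrix()).as_rotvec())]
    return np.array(o)
f=least_squares(res3,[.1,.5,0,0,.35,0,.3,0,0,0]);G=f.x
n=np.array([-.616,-.183,.766]);X=np.array([.735,.218,.643]);Y=np.cross(n,X)
lo=np.array([-2.62,-.44,-1.27,.08,-1.32,.12]);hi=np.array([2.62,2.09,1.32,2.57,4.46,2])
if __name__=="__main__":
    print(G,np.abs(f.fun).reshape(-1,6).max(1))
    for out in (-.018,.033):
      tgt=np.array([.653,.029,.173])+out*n
      for j0 in np.arange(-1.0,1.3,.2):
        best=None
        for q0 in ([.2,-.3,2.2,-.7,.3],[.2,.3,2.2,.7,.3],[.2,.6,2.0,1.5,.5],[.2,-.5,2,-1.2,.5]):
          def e(q):
            P,T=fk3([j0,*q,0],G);return np.r_[P-tgt,.2*(T[:,0]+n)]
          g=least_squares(e,q0,bounds=(lo[1:],hi[1:]))
          if best is None or g.cost<best.cost: best=g
        P,T=fk3([j0,*best.x,0],G);y=T[:,1]
        print(out,round(j0,1),best.x,"err mm",1000*np.linalg.norm(P-tgt).round(4),"ax deg",np.degrees(np.arccos(min(1,-T[:,0]@n))).round(1),"roll@j7=0",np.degrees(np.arctan2(y@Y,y@X)).round(0))
E
python3 k3.py
```

```text
[ 0.2725  0.5572  0.0001  0.      0.4278 -0.      0.4015 -0.0367 -0.0164
 -0.0003] [0.6283 0.6281 0.6283 0.6282 0.6283 0.6283 0.6282]
-0.018 -1.0 [0.5931 1.32   2.3068 4.46   0.7513] err mm 5.1000000000000005 ax deg 3.5 roll@j7=0 72.0
-0.018 -0.8 [0.4272 1.0148 2.2865 4.46   0.5781] err mm 1.5 ax deg 1.8 roll@j7=0 68.0
-0.018 -0.6 [ 0.311   0.6819  2.1766 -1.32    0.3577] err mm 5.2 ax deg 4.5 roll@j7=0 96.0
-0.018 -0.4 [ 0.2852  0.4337  2.1772 -1.32    0.2796] err mm 3.8 ax deg 3.6 roll@j7=0 95.0
-0.018 -0.2 [ 0.277   0.1928  2.1754 -1.32    0.2107] err mm 2.7 ax deg 2.8 roll@j7=0 94.0
-0.018 -0.0 [ 0.2822 -0.0442  2.1728 -1.32    0.1446] err mm 1.8 ax deg 2.1 roll@j7=0 93.0
-0.018 0.2 [ 0.3019 -0.2536  2.1643 -1.32    0.12  ] err mm 1.7 ax deg 1.9 roll@j7=0 91.0
-0.018 0.4 [ 0.3423 -0.5579  2.2181  2.5757  0.12  ] err mm 3.3 ax deg 3.1 roll@j7=0 -46.0
-0.018 0.6 [ 0.3927 -0.7821  2.1597  1.5592  0.12  ] err mm 0.2 ax deg 1.0 roll@j7=0 -107.0
-0.018 0.8 [ 0.5026 -1.0699  2.1471  1.5511  0.2831] err mm 0.0 ax deg 1.0 roll@j7=0 -111.0
-0.018 1.0 [ 0.6373 -1.27    2.152   1.5584  0.319
[... 533 characters left out ...]
.2205  2.2403 -1.32    0.2308] err mm 0.0 ax deg 1.0 roll@j7=0 92.0
0.033 -0.0 [ 0.1736 -0.0078  2.2258 -1.2296  0.1892] err mm 0.0 ax deg 1.0 roll@j7=0 97.0
0.033 0.2 [ 0.1874 -0.2348  2.2109 -1.0775  0.1488] err mm 0.0 ax deg 1.0 roll@j7=0 106.0
0.033 0.4 [ 0.2108 -0.4592  2.1925 -0.7729  0.12  ] err mm 0.3 ax deg 1.0 roll@j7=0 122.0
0.033 0.6 [ 0.2483 -0.6974  2.1661 -0.0909  0.12  ] err mm 1.0 ax deg 1.4 roll@j7=0 160.0
0.033 0.8 [ 0.3119 -0.9517  2.1715  0.7751  0.1317] err mm 0.0 ax deg 1.0 roll@j7=0 -152.0
0.033 1.0 [ 0.4507 -1.2613  2.1613  1.2414  0.3039] err mm 0.0 ax deg 1.0 roll@j7=0 -128.0
0.033 1.2 [ 0.4678 -1.27    2.1858  0.3787  0.12  ] err mm 30.4 ax deg 8.2 roll@j7=0 174.0
```

```bash
cat > k4.py <<'E'
from k3 import *
for out in (-.012,-.004,.004):
  tgt=np.array([.653,.029,.173])+out*n
  for j0 in np.arange(-.4,1.11,.1):
    sols=[]
    for q0 in ([.2,-.3,2.2,-.7,.3],[.2,.3,2.2,.7,.3],[.3,-.9,2.1,1.5,.3],[.2,-.5,2,-1.2,.5]):
      def e(q):
        P,T=fk3([j0,*q,0],G);return np.r_[P-tgt,.2*(T[:,0]+n/np.linalg.norm(n))]
      g=least_squares(e,np.clip(q0,lo[1:]+.01,hi[1:]-.01),bounds=(lo[1:],hi[1:]))
      if np.linalg.norm(g.fun)<.0015 and not any(np.allclose(g.x,s,atol=.02) for s in sols): sols.append(g.x)
    if sols: print(out,round(j0,1),*sols)
E
python3 k4.py
python3 - <<'E'
from workcell import manip
print(manip.get_obs()["joints"].round(3).tolist())
E
```

```text
-0.012 0.7 [ 0.4173 -0.9054  2.1567  1.4848  0.1683]
-0.012 0.8 [ 0.4788 -1.0557  2.1507  1.5094  0.2601]
-0.012 0.9 [ 0.579  -1.2353  2.1451  1.5411  0.3996]
-0.004 0.7 [ 0.3913 -0.8907  2.1612  1.3824  0.1466]
-0.004 0.8 [ 0.4477 -1.0368  2.1551  1.4414  0.2308]
-0.004 0.9 [ 0.5371 -1.208   2.1496  1.492   0.3558]
0.004 0.7 [ 0.3656 -0.876   2.1653  1.2454  0.1271]
0.004 0.8 [ 0.4172 -1.0182  2.1593  1.3547  0.2033]
0.004 0.9 [ 0.497  -1.1817  2.1537  1.432   0.3148]
[0.26, 0.191, -0.319, 2.196, -0.84, 0.12, 0.773]
```

```bash
cat > sim.py <<'E'
from k3 import *
LO=np.r_[lo,-2.74];HI=np.r_[hi,2.74]
FL=np.diag([1,-1,-1])
def fkq(q):
    p,T=fk3(q,G);return p,T@FL
def jac(q,e=1e-5):
    p,T=fkq(q);J=np.zeros((6,7))
    for i in range(7):
        d=np.array(q,float);d[i]+=e;P,U=fkq(d);J[:3,i]=(P-p)/e;J[3:,i]=R.from_matrix(U@T.T).as_rotvec()/e
    return J
def solve(q,tp,tT,it=30,lam=1e-3,mid=0,qm=None):
    q=np.array(q,float)
    for _ in range(it):
        p,T=fkq(q);err=np.r_[tp-p,R.from_matrix(tT@T.T).as_rotvec()]
        if np.linalg.norm(err)<1e-5 and not mid: break
        J=jac(q);Jp=J.T@np.linalg.inv(J@J.T+lam**2*np.eye(6))
        dq=Jp@err
        if mid: dq+=(np.eye(7)-Jp@J)@(mid*(qm-q))
        q=np.clip(q+np.clip(dq,-.2,.2),LO,HI)
    return q
def run(q,wps,**k):
    "wps: list of (p,T); interpolate in 25 mm / 5 deg steps"
    for tp,tT in wps:
        p,T=fkq(q);rv=R.from_matrix(tT@T.T).as_rotvec();N=int(max(1,np.ceil(max(np.linalg.norm(tp-p)/.03,np.degrees(np.linalg.norm(rv))/5.5))))
        for i in range(1,N+1): q=solve(q,p+(tp-p)*i/N,R.from_rotvec(rv*i/N).as_matrix()@T,**k)
    return q
if __name__=="__main__":
    pose=lambda d:(np.array(d[1]),R.from_quat(d[2]).as_matrix())
    qm=(LO+HI)/2
    for i in range(1,6):
        print(i,"obs",np.array(D[i+1][0]));
        for k in (dict(),dict(mid=.02,qm=qm,it=10),dict(mid=.02,qm=np.array(D[0][0]),it=10)): print("   sim",run(D[i][0],[pose(D[i+1])],**k))
E
python3 sim.py
```

```text
1 obs [ 0.5636  0.082  -0.5593  2.2006 -0.6593  0.2507 -0.5215]
   sim [ 0.5602  0.0818 -0.5557  2.2001 -0.6577  0.252  -0.5229]
   sim [ 0.2888  0.0575 -0.2728  2.2177 -0.754   0.2663 -0.4381]
   sim [ 0.5709  0.0829 -0.567   2.1994 -0.6526  0.2514 -0.5274]
2 obs [ 0.3124  0.2052 -0.3682  2.1987 -0.9115  0.1203 -0.9795]
   sim [ 0.367   0.2122 -0.4305  2.1953 -0.8213  0.12   -1.0643]
   sim [ 0.4595  0.2262 -0.538   2.1889 -0.5804  0.12   -1.2966]
   sim [ 0.3627  0.2116 -0.4255  2.1956 -0.8304  0.12   -1.0556]
3 obs [ 0.1315  0.2846 -0.187   2.1668 -1.3151  0.1181 -0.5889]
   sim [ 0.2592  0.2983 -0.3413  2.1573 -1.0561  0.12   -0.8346]
   sim [ 0.3247  0.3074 -0.4209  2.1525 -0.7688  0.12   -1.114 ]
   sim [ 0.2894  0.3022 -0.3779  2.1551 -0.9421  0.12   -0.9451]
4 obs [ 0.1709  0.1838 -0.2153  2.1924 -0.8708  0.1507  0.0655]
   sim [ 0.2058  0.1871 -0.2546  2.1897 -0.8286  0.1457  0.0255]
   sim [ 0.5822  0.2446 -0.692   2.1637  0.0786  0.12   -0.8477]
   sim [ 0.4177  0.2132 -0.4978  2.1746 -0.429   0.12   -0.3578]
5 obs [ 0.2603  0.1914 -0.3188  2.1963 -0.8399  0.1199  0.7725]
   sim [ 0.3451  0.2012 -0.416   2.1909 -0.6779  0.12    0.616 ]
   sim [ 0.6227  0.2526 -0.7425  2.1727  0.2953  0.12   -0.3278]
   sim [ 0.511   0.2274 -0.6086  2.1797 -0.165   0.12    0.1189]
```

```bash
cat > roll.py <<'E'
from srch import *
for out in (.04,.08,.12):
  for tot in (170,190,210,230,250):
    r0=np.radians(-16);w=[(AX+out*nn,tool(r0))]+[(AX+out*nn,tool(r0+np.radians(a))) for a in range(30,tot+1,20)]
    q,tr=path(q0,w)
    C=(AX-.010*nn,tool(r0+np.radians(w and list(range(30,tot+1,20))[-1])))
    qc,tr2=path(q,[C]);p,T=fkq(qc);err=1000*np.linalg.norm(p-C[0]);ax=np.degrees(np.arccos(min(1,T[:,0]@-nn)))
    print(out,list(range(30,tot+1,20))[-1],"hover",q.round(2),"grasp",qc.round(2),"err",err.round(1),ax.round(1))
    if err<2 and ax<1:
        rr=r0+np.radians(list(range(30,tot+1,20))[-1])
        for k in range(1,11):
            qc,_=path(qc,[(C[0],tool(rr-np.radians(25*k)))]);p,T=fkq(qc)
            if k%2==0: print("     back",25*k,qc.round(2),(1000*np.linalg.norm(p-C[0])).round(1))
E
timeout 200 python3 roll.py
```

```text
0.04 170 hover [ 0.75  0.27 -0.88  2.18  0.38  0.12  2.58] grasp [ 0.44  0.32 -0.56  2.18  0.5   0.12  2.44] err 43.0 6.1
0.04 190 hover [ 0.8   0.29 -0.94  2.17  0.58  0.13  2.74] grasp [ 0.45  0.32 -0.57  2.18  0.73  0.12  2.56] err 42.0 6.0
0.04 210 hover [ 0.92  0.35 -1.1   2.17  0.94  0.19  2.74] grasp [ 0.51  0.34 -0.65  2.17  1.26  0.12  2.39] err 31.2 4.5
0.04 230 hover [ 1.05  0.47 -1.27  2.17  1.25  0.34  2.74] grasp [ 0.84  0.51 -1.12  2.15  1.51  0.3   2.58] err 0.0 0.0
     back 50 [ 0.85  0.51 -1.14  2.15  1.51  0.31  1.7 ] 0.0
     back 100 [ 0.86  0.52 -1.15  2.15  1.51  0.32  0.83] 0.0
     back 150 [ 0.87  0.53 -1.17  2.15  1.52  0.34 -0.04] 0.0
     back 200 [ 0.88  0.54 -1.18  2.15  1.52  0.35 -0.91] 0.0
     back 250 [ 0.89  0.55 -1.2   2.15  1.52  0.37 -1.78] 0.0
0.04 250 hover [ 1.08  0.5  -1.27  2.18  1.35  0.38  2.74] grasp [ 0.9   0.57 -1.23  2.15  1.53  0.39  2.74] err 0.0 0.0
     back 50 [ 0.91  0.58 -1.25  2.15  1.53  0.4   2.06] 0.0
     back 100 [ 0.92  0.6  -1.27  2.15  1.54  0.43  1.19] 0.0
     back 150 [ 0.92  0.6  -1.27  2.15  1.54  0.43  0.32] 0.
[... 1268 characters left out ...]
1.52  0.36 -0.56] 0.0
     back 250 [ 0.89  0.56 -1.22  2.15  1.53  0.38 -1.43] 0.0
0.12 170 hover [-0.66 -0.08  0.68  2.27 -0.56  0.31  2.74] grasp [ 0.43  0.32 -0.55  2.18  0.2   0.12  2.74] err 43.7 6.2
0.12 190 hover [-1.33 -0.35  1.15  2.29  0.59  0.35  2.74] grasp [-1.79 -0.16  1.32  2.51  0.8   0.12  2.62] err 251.7 11.0
0.12 210 hover [-1.45 -0.44  1.14  2.29  0.92  0.49  2.74] grasp [-1.41  0.24  0.92  2.37  2.05  0.12  1.74] err 195.1 6.5
0.12 230 hover [-1.53 -0.44  1.11  2.3   1.11  0.62  2.74] grasp [-1.99 -0.44  1.32  2.35  1.69  0.42  2.47] err 235.9 12.9
0.12 250 hover [-1.57 -0.44  1.07  2.33  1.22  0.69  2.74] grasp [-1.98 -0.44  1.32  2.34  1.64  0.37  2.74] err 243.0 13.9
```

A fitted kinematic model matches the arm to within a millimetre. It predicts that rolling on by about +230° at the hover swings the elbow to a configuration with plenty of range at the knob. I'll roll in steps and check the joints.

step_arm(series=[[-3.7,-1.1,4.6,0,0,0,0],[-7.4,-2.2,9.2,0,0,0,0],[-11.1,-3.3,13.8,0,0,0,0],[-14.8,-4.4,18.4,0,0,0,0],[-18.5,-5.5,23,0,0,0,0],[-22.2,-6.6,27.6,0,0,0,0],[-25.9,-7.7,32.2,0,0,0,0],[-29.6,-8.8,36.8,0,0,0,0],[-33.3,-9.9,41.4,0,0,0,0],[-37,-11,46,0,0,0,0],[-40.7,-12.1,50.6,0,0,0,0],[-44.4,-13.2,55.2,0,0,0,0]])

```text
t: 17.45
position: [0.6373, 0.0224, 0.2024]
tool_rot: [0.207, 0.431, 0.002, 0.878]
force: [-0.6, 0.5, 0.4]
grip_width: 1.003
```

```bash
python3 s.py free
```

```text
{'tag': 'free', 't': 17.45, 'roll': np.float64(55.801), 'mn': -0.094, 'tau7': -2.626, 'v7': 1.278} tx.n 0.9997217968611789 d(x,y,n) [ 5.8805 -1.8524 33.4063] F(x,y,n) [-0.0425  0.6164  0.6041] j [ 0.302   0.1969 -0.3515  2.2041 -1.0513  0.1182  2.2526] 1.0029814857817305
```

step_arm(series=[[-3.1,-0.9,3.8,0,0,0,0],[-6.2,-1.8,7.7,0,0,0,0],[-9.2,-2.7,11.5,0,0,0,0],[-12.3,-3.7,15.3,0,0,0,0],[-14.8,-4.4,18.4,0,0,0,0],[-17.2,-5.1,21.4,0,0,0,0],[-19.7,-5.9,24.5,0,0,0,0],[-22.2,-6.6,27.6,0,0,0,0],[-24.6,-7.3,30.6,0,0,0,0],[-27.1,-8.1,33.7,0,0,0,0],[-29.6,-8.8,36.8,0,0,0,0],[-32,-9.5,39.8,0,0,0,0]])

```text
t: 18.45
position: [0.6376, 0.0216, 0.2056]
tool_rot: [-0.195, 0.39, 0.197, 0.878]
force: [-0.3, -0.1, 1.0]
grip_width: 1.002
```

```bash
python3 s.py free
```

```text
{'tag': 'free', 't': 18.45, 'roll': np.float64(107.651), 'mn': -0.061, 'tau7': 0.039, 'v7': 0.001} tx.n 0.9997770203249985 d(x,y,n) [ 8.0918 -2.6861 35.8252] F(x,y,n) [0.3839 0.0365 0.9756] j [ 0.5094  0.2242 -0.5745  2.1739 -0.6066  0.1181  2.7397] 1.0016034308028234
```

step_arm(series=[[-2.8,-0.8,3.4,0,0,0,0],[-5.5,-1.6,6.9,0,0,0,0],[-8.3,-2.5,10.3,0,0,0,0],[-11.1,-3.3,13.8,0,0,0,0],[-13.9,-4.1,17.2,0,0,0,0],[-16.6,-4.9,20.7,0,0,0,0],[-19.4,-5.8,24.1,0,0,0,0],[-22.2,-6.6,27.6,0,0,0,0],[-24.9,-7.4,31,0,0,0,0],[-27.7,-8.2,34.5,0,0,0,0],[-30.5,-9.1,37.9,0,0,0,0],[-33.3,-9.9,41.4,0,0,0,0]])

```text
t: 19.45
position: [0.6376, 0.0214, 0.2055]
tool_rot: [-0.572, 0.262, 0.355, 0.691]
force: [0.6, -1.2, -0.3]
grip_width: 1.002
```

```bash
python3 s.py free
```

```text
{'tag': 'free', 't': 19.45, 'roll': np.float64(161.723), 'mn': -0.112, 'tau7': -0.017, 'v7': 0.065} tx.n 0.9997911170092256 d(x,y,n) [ 7.8914 -2.8894 35.7598] F(x,y,n) [-0.0115 -1.3551 -0.4104] j [ 0.7761  0.296  -0.9054  2.1475  0.4018  0.1395  2.7099] 1.0022930430529886
```

step_arm(series=[[-2.8,-0.8,3.4,0,0,0,0],[-5.5,-1.6,6.9,0,0,0,0],[-8.3,-2.5,10.3,0,0,0,0],[-11.1,-3.3,13.8,0,0,0,0],[-13.9,-4.1,17.2,0,0,0,0],[-16.6,-4.9,20.7,0,0,0,0],[-19.4,-5.8,24.1,0,0,0,0],[-22.2,-6.6,27.6,0,0,0,0],[-24.9,-7.4,31,0,0,0,0],[-27.7,-8.2,34.5,0,0,0,0]])

```text
t: 20.28
position: [0.639, 0.0182, 0.1994]
tool_rot: [0.794, -0.115, -0.425, -0.42]
force: [0.1, -0.9, -0.2]
grip_width: 0.999
```

```bash
python3 s.py free
```

```text
{'tag': 'free', 't': 20.283, 'roll': np.float64(-153.717), 'mn': -0.076, 'tau7': 0.25, 'v7': -0.015} tx.n 0.9997943074595728 d(x,y,n) [ 4.3298 -6.3364 30.8626] F(x,y,n) [-0.273  -0.9292 -0.0664] j [ 0.9962  0.4622 -1.264   2.1412  1.2079  0.3297  2.7403] 0.99944068595842
```

step_arm(series=[[0,0,0,0.4,0.3,-0.6,0],[0,0,0,0.9,0.6,-1.4,0],[0,0,0,1.4,0.9,-2.3,0],[0,0,0,1.9,1.1,-3.1,0],[0,0,0,2.2,1.3,-3.6,0],[0,0,0,2.2,1.3,-3.6,0],[0,0,0,2.2,1.3,-3.6,0]])

```text
t: 20.87
position: [0.6602, 0.0372, 0.1648]
tool_rot: [0.793, -0.111, -0.427, -0.42]
force: [0.3, -0.1, 1.2]
grip_width: 1.002
```

```bash
python3 s.py free
python3 - <<'E'
from h import *
n=np.array([-.616,-.183,.766]);a=[]
for i in range(6):
    s=manip.grab_frame("side");o=manip.get_obs();a.append([o["moment"]@n,o["tau"][6],*o["position"]])
print(np.array(a))
cv2.imwrite("pics/k3.png",cv2.resize(s[135:320,215:415,::-1],None,fx=3.2,fy=3.2,interpolation=3))
E
```

```text
{'tag': 'free', 't': 20.867, 'roll': np.float64(-153.555), 'mn': -0.117, 'tau7': -0.368, 'v7': 0.018} tx.n 0.9998310636446153 d(x,y,n) [  1.8283   5.8238 -12.2492] F(x,y,n) [ 0.9795 -0.1694  0.6975] j [ 0.7962  0.4828 -1.0736  2.1455  1.4772  0.2816  2.4527] 1.00166141023706
[[ 0.0215 -0.1025  0.6603  0.0371  0.165 ]
 [-0.1078  0.0017  0.6604  0.037   0.1651]
 [-0.1052  0.0383  0.6604  0.037   0.1651]
 [-0.0097  0.0488  0.6604  0.0369  0.165 ]
 [-0.0517  0.05    0.6604  0.0369  0.1649]
 [-0.0824  0.0483  0.6604  0.037   0.1648]]
```

View pics/k3.png

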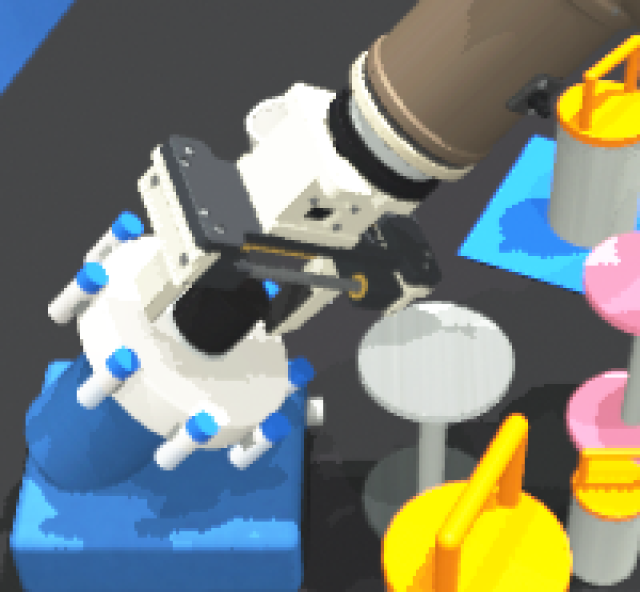

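The open fingers straddle the knob at crop (220,310), clear of the drum face, and the joints have room. I'll correct 6 mm sideways and close.

step_arm(series=[[0,0,0,0,-0.3,0,0],[0,0,0,0,-0.6,-0.1,0],[0,0,0,0,-0.6,-0.1,1],[0,0,0,0,-0.6,-0.1,1],[0,0,0,0,-0.6,-0.1,1],[0,0,0,0,-0.6,-0.1,1],[0,0,0,0,-0.6,-0.1,1],[0,0,0,0,-0.6,-0.1,1],[0,0,0,0,-0.6,-0.1,1],[0,0,0,0,-0.6,-0.1,1],[0,0,0,0,-0.6,-0.1,1]], grip_force=40)

```text
t: 22.08
position: [0.659, 0.0297, 0.1618]
tool_rot: [0.793, -0.113, -0.427, -0.419]
force: [-5.9, -4.4, -1.2]
grip_width: 0.495
```

```bash
cat > s2.py <<'E'
import json,sys,numpy as np
from workcell import manip
from scipy.spatial.transform import Rotation as R
n=np.array([-.616,-.183,.766]);X=np.array([.735,.218,.643]);Y=np.cross(n,X);AX=np.array([.653,.029,.173])
o=manip.get_obs();M=R.from_quat(o["tool_rot"]).as_matrix();y=M[:,1]
r={k:np.asarray(o[k]).tolist() for k in o};r["tag"]=sys.argv[1];r["roll"]=float(np.degrees(np.arctan2(y@Y,y@X)))
open("log2.jsonl","a").write(json.dumps(r)+"\n")
B=np.c_[X,Y,n];f=lambda v:np.round(v,2).tolist()
print(round(o["t"],2),"roll",round(r["roll"],1),"mn",round(float(o["moment"]@n),3),"tau7,v7",round(o["tau"][6],3),round(o["joint_vel"][6],3),"F",f(o["force"]@B),"d",f((o["position"]-AX)@B*1000),"q",f(o["joints"]),"g",round(o["grip_width"],3))
E
python3 s2.py g
```

```text
22.08 roll -153.6 mn -0.138 tau7,v7 0.045 0.0 F [-6.05, -2.52, 3.5] d [-2.57, -1.01, -12.41] q [0.81, 0.49, -1.07, 2.15, 1.47, 0.28, 2.47] g 0.495
```

The grip holds at 45.5 mm, which is the knob. Now a slow sweep: turn one way, sampling the moment while moving.

step_arm(series=[[0,0,0,-0.1,-0.1,-0.1,1],[1.5,0.5,-1.9,-0.15,-0.15,-0.16,1],[3.1,0.9,-3.8,-0.15,-0.15,-0.16,1],[4.6,1.4,-5.7,-0.15,-0.15,-0.16,1],[6.2,1.8,-7.7,-0.15,-0.15,-0.16,1],[7.7,2.3,-9.6,-0.15,-0.15,-0.16,1]])

```text
t: 22.58
position: [0.6588, 0.0297, 0.1617]
tool_rot: [0.742, -0.157, -0.412, -0.505]
force: [1.6, -0.3, -2.0]
grip_width: 0.493
```

```bash
python3 s2.py m
```

```text
22.58 roll -166.2 mn 0.237 tau7,v7 0.321 -0.423 F [-0.24, -0.75, -2.47] d [-2.83, -0.99, -12.39] q [0.81, 0.49, -1.07, 2.15, 1.49, 0.27, 2.24] g 0.493
```

step_arm(series=[[1.5,0.5,-1.9,0,0,0,1],[3.1,0.9,-3.8,0,0,0,1],[4.6,1.4,-5.7,0,0,0,1],[6.2,1.8,-7.7,0,0,0,1],[7.7,2.3,-9.6,0,0,0,1]])

```text
t: 23.0
position: [0.6586, 0.0296, 0.1615]
tool_rot: [0.683, -0.2, -0.393, -0.583]
force: [0.1, -0.9, -2.2]
grip_width: 0.49
```

```bash
python3 s2.py m
```

```text
23.0 roll -178.7 mn 0.309 tau7,v7 0.322 -0.427 F [-1.48, -0.93, -1.56] d [-3.17, -0.97, -12.39] q [0.81, 0.49, -1.06, 2.15, 1.48, 0.26, 2.02] g 0.49
```

step_arm(series=[[1.5,0.5,-1.9,0,0,0,1],[3.1,0.9,-3.8,0,0,0,1],[4.6,1.4,-5.7,0,0,0,1],[6.2,1.8,-7.7,0,0,0,1],[7.7,2.3,-9.6,0,0,0,1]])

```text
t: 23.42
position: [0.6583, 0.0297, 0.1613]
tool_rot: [-0.615, 0.242, 0.369, 0.654]
force: [-2.7, -1.1, -2.8]
grip_width: 0.492
```

```bash
python3 s2.py m
```

```text
23.42 roll 168.8 mn 0.273 tau7,v7 0.329 -0.43 F [-4.05, -0.27, -0.25] d [-3.47, -0.89, -12.39] q [0.81, 0.48, -1.06, 2.15, 1.49, 0.26, 1.8] g 0.492
```

step_arm(series=[[1.5,0.5,-1.9,-0.05,0,-0.05,1],[3.1,0.9,-3.8,-0.1,0,-0.1,1],[4.6,1.4,-5.7,-0.15,0,-0.13,1],[6.2,1.8,-7.7,-0.15,0,-0.13,1],[7.7,2.3,-9.6,-0.15,0,-0.13,1]])

```text
t: 23.83
position: [0.6581, 0.0297, 0.1611]
tool_rot: [-0.54, 0.279, 0.34, 0.717]
force: [2.0, -0.4, -0.7]
grip_width: 0.493
```

```bash
python3 s2.py m
```

```text
23.83 roll 156.3 mn 0.318 tau7,v7 0.323 -0.431 F [0.88, -0.92, -1.7] d [-3.7, -0.76, -12.39] q [0.81, 0.48, -1.06, 2.15, 1.51, 0.26, 1.56] g 0.493
```

step_arm(series=[[1.5,0.5,-1.9,0,0,0,1],[3.1,0.9,-3.8,0,0,0,1],[4.6,1.4,-5.7,0,0,0,1],[6.2,1.8,-7.7,0,0,0,1],[7.7,2.3,-9.6,0,0,0,1]])

```text
t: 24.25
position: [0.6579, 0.0299, 0.161]
tool_rot: [-0.458, 0.314, 0.308, 0.772]
force: [1.6, -0.3, -1.7]
grip_width: 0.495
```

```bash
python3 s2.py m
```

```text
24.25 roll 143.8 mn 0.273 tau7,v7 0.368 -0.437 F [0.06, -0.75, -2.25] d [-3.95, -0.54, -12.4] q [0.81, 0.49, -1.07, 2.15, 1.51, 0.26, 1.34] g 0.495
```

step_arm(series=[[1.5,0.5,-1.9,0,0,0,1],[3.1,0.9,-3.8,0,0,0,1],[4.6,1.4,-5.7,0,0,0,1],[6.2,1.8,-7.7,0,0,0,1],[7.7,2.3,-9.6,0,0,0,1]])

```text
t: 24.67
position: [0.6577, 0.0301, 0.1608]
tool_rot: [-0.371, 0.346, 0.272, 0.818]
force: [0.3, 0.1, -1.8]
grip_width: 0.494
```

```bash
python3 s2.py m
```

```text
24.67 roll 131.2 mn 0.201 tau7,v7 0.393 -0.438 F [-0.92, -0.0, -1.58] d [-4.16, -0.31, -12.39] q [0.82, 0.49, -1.07, 2.16, 1.52, 0.26, 1.12] g 0.494
```

step_arm(series=[[1.5,0.5,-1.9,0,0,0,1],[3.1,0.9,-3.8,0,0,0,1],[4.6,1.4,-5.7,0,0,0,1],[6.2,1.8,-7.7,0,0,0,1],[7.7,2.3,-9.6,0,0,0,1]])

```text
t: 25.08
position: [0.6575, 0.0303, 0.1608]
tool_rot: [-0.28, 0.373, 0.233, 0.854]
force: [0.4, 1.0, -2.2]
grip_width: 0.491
```

```bash
python3 s2.py m
```

```text
25.08 roll 118.7 mn 0.178 tau7,v7 0.423 -0.442 F [-0.9, 0.87, -2.06] d [-4.25, -0.05, -12.39] q [0.82, 0.49, -1.08, 2.16, 1.53, 0.27, 0.89] g 0.491
```

step_arm(series=[[1.5,0.5,-1.9,0,0,0,1],[3.1,0.9,-3.8,0,0,0,1],[4.6,1.4,-5.7,0,0,0,1],[6.2,1.8,-7.7,0,0,0,1],[7.7,2.3,-9.6,0,0,0,1]])

```text
t: 25.5
position: [0.6573, 0.0306, 0.1607]
tool_rot: [-0.185, 0.395, 0.191, 0.879]
force: [0.9, 2.9, -2.4]
grip_width: 0.496
```

```bash
python3 s2.py m
```

```text
25.5 roll 106.2 mn 0.211 tau7,v7 0.456 -0.444 F [-0.23, 2.5, -2.95] d [-4.35, 0.31, -12.38] q [0.83, 0.5, -1.09, 2.16, 1.54, 0.27, 0.67] g 0.496
```

step_arm(series=[[1.5,0.5,-1.9,0,0,0,1],[3.1,0.9,-3.8,0,0.05,0,1],[4.6,1.4,-5.7,0,0.05,0,1],[6.2,1.8,-7.7,0,0.05,0,1],[7.7,2.3,-9.6,0,0.05,0,1]])

```text
t: 25.92
position: [0.6573, 0.0309, 0.1607]
tool_rot: [-0.088, 0.413, 0.147, 0.894]
force: [-2.3, 1.6, -0.3]
grip_width: 0.492
```

```bash
python3 s2.py m
```

```text
25.92 roll 93.7 mn 0.176 tau7,v7 0.491 -0.447 F [-1.55, 2.18, 0.91] d [-4.31, 0.61, -12.4] q [0.83, 0.5, -1.1, 2.16, 1.55, 0.28, 0.44] g 0.492
```

step_arm(series=[[1.5,0.5,-1.9,0,0,0,1],[3.1,0.9,-3.8,0,0,0,1],[4.6,1.4,-5.7,0,0,0,1],[6.2,1.8,-7.7,0,0,0,1],[7.7,2.3,-9.6,0,0,0,1]])

```text
t: 26.33
position: [0.6572, 0.0313, 0.1607]
tool_rot: [0.01, 0.426, 0.101, 0.899]
force: [-2.5, 2.4, -0.1]
grip_width: 0.498
```

```bash
python3 s2.py m
```

```text
26.33 roll 81.2 mn 0.158 tau7,v7 0.526 -0.446 F [-1.36, 3.06, 1.01] d [-4.32, 0.97, -12.4] q [0.84, 0.51, -1.12, 2.16, 1.55, 0.29, 0.22] g 0.498
```

step_arm(series=[[1.5,0.5,-1.9,0,0,0,1],[3.1,0.9,-3.8,0,0,0,1],[4.6,1.4,-5.7,0,0,0,1],[6.2,1.8,-7.7,0,0,0,1],[7.7,2.3,-9.6,0,0,0,1]])

```text
t: 26.75
position: [0.6572, 0.0315, 0.1608]
tool_rot: [0.108, 0.434, 0.054, 0.893]
force: [-1.2, 3.2, -0.1]
grip_width: 0.495
```

```bash
python3 s2.py m
```

```text
26.75 roll 68.7 mn 0.123 tau7,v7 0.56 -0.448 F [-0.25, 3.38, 0.05] d [-4.2, 1.2, -12.4] q [0.85, 0.52, -1.13, 2.16, 1.56, 0.31, -0.01] g 0.495
```

step_arm(series=[[1.5,0.5,-1.9,0,0,0,1],[3.1,0.9,-3.8,0,0,0,1],[4.6,1.4,-5.7,0,0,0,1],[6.2,1.8,-7.7,0,0,0,1],[7.7,2.3,-9.6,0,0,0,1]])

```text
t: 27.17
position: [0.6573, 0.0318, 0.1609]
tool_rot: [0.205, 0.437, 0.006, 0.876]
force: [-0.3, 3.6, -0.3]
grip_width: 0.495
```

```bash
python3 s2.py m
```

```text
27.17 roll 56.1 mn 0.072 tau7,v7 0.59 -0.448 F [0.35, 3.53, -0.69] d [-3.98, 1.51, -12.4] q [0.86, 0.53, -1.15, 2.16, 1.57, 0.32, -0.23] g 0.495
```

step_arm(series=[[1.5,0.5,-1.9,0,0,0,1],[3.1,0.9,-3.8,0,0,0,1],[4.6,1.4,-5.7,0,0,0,1],[6.2,1.8,-7.7,0,0,0,1],[7.7,2.3,-9.6,0,0,0,1]])

```text
t: 27.58
position: [0.6574, 0.0321, 0.1611]
tool_rot: [0.299, 0.435, -0.042, 0.848]
force: [0.4, 3.6, 0.5]
grip_width: 0.497
```

```bash
python3 s2.py m
```

```text
27.58 roll 43.6 mn 0.045 tau7,v7 0.615 -0.449 F [1.41, 3.29, -0.56] d [-3.73, 1.73, -12.39] q [0.87, 0.54, -1.16, 2.16, 1.58, 0.33, -0.45] g 0.497
```

```bash
cat > fit.py <<'E'
import json,numpy as np
from scipy.optimize import curve_fit
L=[json.loads(l) for l in open("log2.jsonl")];L=[l for l in L if l["tag"]=="m"]
n=np.array([-.616,-.183,.766])
roll=np.radians([l["roll"] for l in L]);t7=np.array([l["tau"][6] for l in L]);mn=np.array([np.dot(l["moment"],n) for l in L]);s=np.sign([l["joint_vel"][6] for l in L])
v=np.array([l["joint_vel"][6] for l in L])
cols=[np.ones_like(roll),np.cos(roll),np.sin(roll)]+([s] if len(set(s))>1 else [])
A=np.c_[tuple(cols)]
for nm,yv in (("tau7",-t7),("mn",mn)):
    c,res,*_=np.linalg.lstsq(A,yv,rcond=None);e=yv-A@c
    a0=np.arctan2(c[1],c[2]);w=np.hypot(c[1],c[2])  # M=w sin(roll+a0): stable zero where roll+a0=180
    cov=np.linalg.inv(A.T@A)*e.var()
    print(nm,c.round(3),"w",w.round(3),"heavy-down roll",((180-np.degrees(a0)+180)%360-180).round(1),"rms",e.std().round(3),"sd~",np.degrees(np.sqrt(cov[1,1]+cov[2,2])/w).round(1))
E
python3 fit.py
```

```text
tau7 [-0.483 -0.164 -0.019] w 0.165 heavy-down roll -83.5 rms 0.005 sd~ 2.2
mn [ 0.141 -0.137  0.019] w 0.138 heavy-down roll -97.8 rms 0.027 sd~ 12.7
```

Both signals agree on a heavy-side-down roll of about −84° to −98°. That lies in the wrist's dead zone for this grip, so I'll turn back the other way, which also cancels friction and bias, and then regrip partway.

step_arm(series=[[-1.5,-0.5,1.9,0,0.05,0,1],[-3.1,-0.9,3.8,0,0.1,0,1],[-4.6,-1.4,5.8,0,0.1,0,1],[-6.2,-1.8,7.7,0,0.1,0,1],[-7.7,-2.3,9.6,0,0.1,0,1]])

```text
t: 28.0
position: [0.6573, 0.0318, 0.1609]
tool_rot: [0.203, 0.437, 0.006, 0.876]
force: [-5.0, -0.2, 5.4]
grip_width: 0.49
```

```bash
python3 s2.py m
```

```text
28.0 roll 56.3 mn -0.294 tau7,v7 -0.545 0.462 F [-0.27, 1.21, 7.25] d [-4.01, 1.46, -12.44] q [0.85, 0.52, -1.14, 2.16, 1.57, 0.32, -0.23] g 0.49
```

step_arm(series=[[-1.5,-0.5,1.9,0,0,0,1],[-3.1,-0.9,3.8,0,0,0,1],[-4.6,-1.4,5.8,0,0,0,1],[-6.2,-1.8,7.7,0,0,0,1],[-7.7,-2.3,9.6,0,0,0,1]])

```text
t: 28.42
position: [0.6572, 0.0315, 0.1608]
tool_rot: [0.106, 0.434, 0.054, 0.893]
force: [-5.7, -1.1, 5.6]
grip_width: 0.495
```

```bash
python3 s2.py m
```

```text
28.42 roll 68.8 mn -0.305 tau7,v7 -0.555 0.463 F [-0.84, 0.55, 7.98] d [-4.19, 1.19, -12.44] q [0.84, 0.51, -1.12, 2.16, 1.56, 0.3, -0.01] g 0.495
```

step_arm(series=[[-1.5,-0.5,1.9,0,0,0,1],[-3.1,-0.9,3.8,0,0,0,1],[-4.6,-1.4,5.8,0,0,0,1],[-6.2,-1.8,7.7,0,0,0,1],[-7.7,-2.3,9.6,0,0,0,1]])

```text
t: 28.83
position: [0.6572, 0.0312, 0.1607]
tool_rot: [0.008, 0.426, 0.101, 0.899]
force: [-7.3, -1.5, 5.7]
grip_width: 0.495
```

```bash
python3 s2.py m
```

```text
28.83 roll 81.4 mn -0.247 tau7,v7 -0.569 0.461 F [-2.04, 0.7, 9.16] d [-4.36, 0.91, -12.45] q [0.84, 0.51, -1.11, 2.16, 1.55, 0.29, 0.22] g 0.495
```

step_arm(series=[[-1.5,-0.5,1.9,0,0,0,1],[-3.1,-0.9,3.8,0,0,0,1],[-4.6,-1.4,5.8,0,0,0,1],[-6.2,-1.8,7.7,0,0,0,1],[-7.7,-2.3,9.6,0,0,0,1]])

```text
t: 29.25
position: [0.6573, 0.0309, 0.1606]
tool_rot: [-0.09, 0.413, 0.147, 0.894]
force: [-6.3, -3.1, 5.5]
grip_width: 0.497
```

```bash
python3 s2.py m
```

```text
29.25 roll 93.9 mn -0.236 tau7,v7 -0.584 0.459 F [-1.8, -1.19, 8.68] d [-4.4, 0.58, -12.44] q [0.83, 0.5, -1.09, 2.16, 1.55, 0.28, 0.44] g 0.497
```

step_arm(series=[[-1.5,-0.5,1.9,0,0,0,1],[-3.1,-0.9,3.8,0,0,0,1],[-4.6,-1.4,5.8,0,0,0,1],[-6.2,-1.8,7.7,0,0,0,1],[-7.7,-2.3,9.6,0,0,0,1]])

```text
t: 29.67
position: [0.6574, 0.0305, 0.1606]
tool_rot: [-0.187, 0.395, 0.191, 0.879]
force: [-5.8, -3.7, 5.8]
grip_width: 0.494
```

```bash
python3 s2.py m
```

```text
29.67 roll 106.4 mn -0.171 tau7,v7 -0.599 0.46 F [-1.34, -1.87, 8.75] d [-4.4, 0.24, -12.45] q [0.82, 0.49, -1.08, 2.16, 1.54, 0.27, 0.67] g 0.494
```

step_arm(series=[[-1.5,-0.5,1.9,0,0,0,1],[-3.1,-0.9,3.8,0,0,0,1],[-4.6,-1.4,5.8,0,0,0,1],[-6.2,-1.8,7.7,0,0,0,1],[-7.7,-2.3,9.6,0,0,0,1]])

```text
t: 30.08
position: [0.6575, 0.0303, 0.1607]
tool_rot: [-0.282, 0.373, 0.233, 0.853]
force: [-6.0, -4.4, 5.9]
grip_width: 0.497
```

```bash
python3 s2.py m
```

```text
30.08 roll 118.9 mn -0.174 tau7,v7 -0.612 0.455 F [-1.58, -2.5, 8.97] d [-4.34, -0.04, -12.45] q [0.81, 0.49, -1.06, 2.16, 1.53, 0.26, 0.89] g 0.497
```

step_arm(series=[[-1.5,-0.5,1.9,0,0,0,1],[-3.1,-0.9,3.8,0,0,0,1],[-4.6,-1.4,5.8,0,0,0,1],[-6.2,-1.8,7.7,0,0,0,1],[-7.7,-2.3,9.6,0,0,0,1]])

```text
t: 30.5
position: [0.6577, 0.03, 0.1608]
tool_rot: [-0.373, 0.346, 0.272, 0.817]
force: [-5.8, -4.8, 5.8]
grip_width: 0.491
```

```bash
python3 s2.py m; python3 fit.py
```

```text
30.5 roll 131.4 mn -0.12 tau7,v7 -0.624 0.453 F [-1.57, -2.95, 8.86] d [-4.17, -0.38, -12.45] q [0.8, 0.48, -1.05, 2.16, 1.52, 0.25, 1.12] g 0.491
tau7 [ 0.081 -0.134 -0.047  0.537] w 0.142 heavy-down roll -70.6 rms 0.021 sd~ 8.8
mn [-0.054 -0.14   0.019 -0.193] w 0.141 heavy-down roll -97.8 rms 0.024 sd~ 10.0
```

```bash
cat > fit2.py <<'E'
import json,numpy as np
L=[json.loads(l) for l in open("log2.jsonl") if '"m"' in l]
r=np.array([l["roll"]%360 for l in L]);t7=-np.array([l["tau"][6] for l in L]);s=np.sign([l["joint_vel"][6] for l in L])
def show(R,y,nm):
    R=np.radians(R);A=np.c_[np.ones_like(R),np.cos(R),np.sin(R)];c=np.linalg.lstsq(A,y,rcond=None)[0];e=y-A@c
    print(nm,c.round(3),"w",np.hypot(*c[1:]).round(3),"down roll",(180-np.degrees(np.arctan2(c[1],c[2])))%360,"rms",e.std().round(4))
P=r[s>0];o=np.argsort(r[s<0]);y=(t7[s>0]+np.interp(P,r[s<0][o],t7[s<0][o]))/2
print(np.c_[P,y].round(3).tolist()) if 0 else None
show(P,y,"tau7 even")
F=[json.loads(l) for l in open("log.jsonl")];fr=[f["roll"] for f in F]+[-153.6]*6+[-41.4];fm=[f["mn"] for f in F]+[.0215,-.1078,-.1052,-.0097,-.0517,-.0824]+[.017]
show(fr,np.array(fm),"free mn bias")
E
python3 fit2.py
```

```text
tau7 even [ 0.044 -0.114 -0.005] w 0.114 down roll 272.45020619999275 rms 0.0004
free mn bias [-0.037  0.058 -0.044] w 0.072 down roll 52.61383355281018 rms 0.0392
```

step_arm(series=[[-1.5,-0.5,1.9,0,0,0,1],[-3.1,-0.9,3.8,0,0,0,1],[-4.6,-1.4,5.8,0,0,0,1],[-6.2,-1.8,7.7,0,0,0,1],[-7.7,-2.3,9.6,0,0,0,1]])

```text
t: 30.92
position: [0.6579, 0.0298, 0.1609]
tool_rot: [-0.46, 0.315, 0.308, 0.771]
force: [-4.3, -5.6, 5.5]
grip_width: 0.497
```

```bash
python3 s2.py m
```

```text
30.92 roll 143.9 mn -0.123 tau7,v7 -0.632 0.45 F [-0.84, -4.19, 7.94] d [-3.98, -0.63, -12.45] q [0.8, 0.48, -1.05, 2.16, 1.51, 0.25, 1.34] g 0.497
```

step_arm(series=[[-1.5,-0.5,1.9,0,0,0,1],[-3.1,-0.9,3.8,0,0,0,1],[-4.6,-1.4,5.8,0,0,0,1],[-6.2,-1.8,7.7,0,0,0,1],[-7.7,-2.3,9.6,0,0,0,1]])

```text
t: 31.33
position: [0.6582, 0.0297, 0.1611]
tool_rot: [-0.541, 0.28, 0.34, 0.716]
force: [-3.0, -5.6, 6.0]
grip_width: 0.491
```

```bash
python3 s2.py m
```

```text
31.33 roll 156.4 mn -0.146 tau7,v7 -0.637 0.445 F [0.42, -4.48, 7.47] d [-3.73, -0.84, -12.45] q [0.8, 0.47, -1.04, 2.15, 1.51, 0.25, 1.56] g 0.491
```

step_arm(series=[[0,0,0,0,0,0,1],[0,0,0,0,0,0,1],[0,0,0,0,0,0,0.3],[0,0,0,0,0,0,0.3],[0,0,0,0,0,0,0.3],[0,0,0,0,0,0,0.3]])

```text
t: 31.83
position: [0.6573, 0.0318, 0.1606]
tool_rot: [-0.54, 0.279, 0.341, 0.717]
force: [-0.3, 0.2, 0.6]
grip_width: 0.685
```

```bash
python3 s2.py rel
```

```text
31.83 roll 156.4 mn -0.029 tau7,v7 0.054 0.002 F [0.22, 0.31, 0.58] d [-4.18, 1.48, -12.7] q [0.79, 0.48, -1.04, 2.16, 1.51, 0.25, 1.56] g 0.685
```

step_arm(series=[[4,1.2,-5,0,0,0,0.3],[8.3,2.5,-10.4,0,0,0,0.3],[12.6,3.8,-15.8,0,0,0,0.3],[16.9,5,-21.1,0,0,0,0.3],[21.2,6.3,-26.5,0,0,0,0.3],[25.5,7.6,-31.8,0,0,0,0.3],[29.8,8.9,-37.2,0,0,0,0.3],[34.1,10.1,-42.5,0,0,0,0.3],[38.4,11.4,-47.9,0,0,0,0.3],[42.7,12.7,-53.2,0,0,0,0.3],[46.2,13.7,-57.5,0,0,0,0.3],[46.2,13.7,-57.5,0,0,0,0.3]])

```text
t: 32.83
position: [0.6572, 0.0317, 0.1604]
tool_rot: [0.011, 0.426, 0.1, 0.899]
force: [-0.2, 0.6, 0.3]
grip_width: 0.699
```

```bash
python3 s2.py rel
```

```text
32.83 roll 81.1 mn -0.068 tau7,v7 -2.55 0.208 F [0.2, 0.66, 0.27] d [-4.4, 1.36, -12.75] q [0.84, 0.51, -1.11, 2.16, 1.57, 0.29, 0.2] g 0.699
```

step_arm(series=[[4,1.2,-5,0,0,0,0.3],[8.3,2.5,-10.4,0,0,0,0.3],[12.6,3.8,-15.8,0,0,0,0.3],[16.9,5,-21.1,0,0,0,0.3],[21.2,6.3,-26.5,0,0,0,0.3],[25.5,7.6,-31.8,0,0,0,0.3],[29.8,8.9,-37.2,0,0,0,0.3],[34.1,10.1,-42.5,0,0,0,0.3],[38.4,11.4,-47.9,0,0,0,0.3],[41.5,12.3,-51.7,0,0,0,0.3],[41.5,12.3,-51.7,0,0,0,0.3],[41.5,12.3,-51.7,0,0,0,0.3]])

```text
t: 33.83
position: [0.6574, 0.0315, 0.1605]
tool_rot: [0.504, 0.408, -0.153, 0.746]
force: [-0.6, -0.8, 0.4]
grip_width: 0.701
```

```bash
python3 s2.py rel
```

```text
33.83 roll 14.2 mn -0.021 tau7,v7 -0.726 0.012 F [-0.36, -0.61, 0.76] d [-4.26, 1.2, -12.71] q [0.88, 0.55, -1.19, 2.16, 1.6, 0.36, -0.98] g 0.701
```

step_arm(series=[[0,0,0,0,0,0,1],[0,0,0,0,0,0,1],[0,0,0,0,0,0,1],[0,0,0,0,0,0,1],[0,0,0,0,0,0,1],[0,0,0,0,0,0,1]])

```text
t: 34.33
position: [0.6583, 0.0321, 0.1615]
tool_rot: [0.505, 0.407, -0.153, 0.745]
force: [4.2, 2.3, -0.2]
grip_width: 0.492
```

```bash
python3 s2.py grip2
```

```text
34.33 roll 14.0 mn 0.125 tau7,v7 -0.076 -0.0 F [3.53, 1.03, -3.16] d [-2.84, 1.42, -12.61] q [0.88, 0.55, -1.19, 2.16, 1.6, 0.36, -0.98] g 0.492
```

step_arm(series=[[-1.5,-0.5,1.9,0.07,0.02,0.06,1],[-3.1,-0.9,3.8,0.07,0.02,0.06,1],[-4.6,-1.4,5.8,0.07,0.02,0.06,1],[-6.2,-1.8,7.7,0.07,0.02,0.06,1],[-7.7,-2.3,9.6,0.07,0.02,0.06,1],[-9.2,-2.7,11.5,0.07,0.02,0.06,1],[-10.8,-3.2,13.4,0.07,0.02,0.06,1],[-12.3,-3.7,15.3,0.07,0.02,0.06,1],[-13.9,-4.1,17.2,0.07,0.02,0.06,1],[-15.4,-4.6,19.2,0.07,0.02,0.06,1]])

```text
t: 35.17
position: [0.658, 0.0319, 0.1612]
tool_rot: [0.331, 0.431, -0.06, 0.837]
force: [0.3, 1.6, 1.4]
grip_width: 0.497
```

```bash
python3 s2.py n
```

```text
35.17 roll 39.1 mn -0.049 tau7,v7 -1.124 0.538 F [1.47, 1.45, 0.61] d [-3.28, 1.32, -12.64] q [0.86, 0.53, -1.15, 2.16, 1.59, 0.32, -0.54] g 0.497
```

step_arm(series=[[-1.5,-0.5,1.9,0,0,0,1],[-3.1,-0.9,3.8,0,0,0,1],[-4.6,-1.4,5.8,0,0,0,1],[-6.2,-1.8,7.7,0,0,0,1],[-7.7,-2.3,9.6,0,0,0,1],[-9.2,-2.7,11.5,0,0,0,1],[-10.8,-3.2,13.4,0,0,0,1],[-12.3,-3.7,15.3,0,0,0,1],[-13.9,-4.1,17.2,0,0,0,1],[-15.4,-4.6,19.2,0,0,0,1]])

```text
t: 36.0
position: [0.6578, 0.0316, 0.161]
tool_rot: [0.142, 0.435, 0.036, 0.888]
force: [-0.1, 0.8, 0.5]
grip_width: 0.497
```

```bash
python3 s2.py n
```

```text
36.0 roll 64.2 mn -0.101 tau7,v7 -1.096 0.544 F [0.42, 0.8, 0.35] d [-3.61, 1.07, -12.64] q [0.83, 0.51, -1.1, 2.16, 1.58, 0.29, -0.1] g 0.497
```

step_arm(series=[[-1.5,-0.5,1.9,0,0,0,1],[-3.1,-0.9,3.8,0,0,0,1],[-4.6,-1.4,5.8,0,0,0,1],[-6.2,-1.8,7.7,0,0,0,1],[-7.7,-2.3,9.6,0,0,0,1]])

```text
t: 36.42
position: [0.6578, 0.0314, 0.1609]
tool_rot: [0.045, 0.429, 0.083, 0.898]
force: [-0.6, 0.4, -0.5]
grip_width: 0.492
```

```bash
python3 s2.py n
```

```text
36.42 roll 76.7 mn -0.116 tau7,v7 -0.709 0.458 F [-0.68, 0.57, -0.13] d [-3.77, 0.92, -12.65] q [0.82, 0.49, -1.08, 2.16, 1.57, 0.27, 0.12] g 0.492
```

step_arm(series=[[-1.5,-0.5,1.9,0,0,0,1],[-3.1,-0.9,3.8,0,0,0,1],[-4.6,-1.4,5.8,0,0,0,1],[-6.2,-1.8,7.7,0,0,0,1],[-7.7,-2.3,9.6,0,0,0,1]])

```text
t: 36.83
position: [0.6578, 0.0312, 0.1608]
tool_rot: [-0.053, 0.418, 0.13, 0.898]
force: [-1.1, 1.8, -1.1]
grip_width: 0.498
```

```bash
python3 s2.py n
```

```text
36.83 roll 89.2 mn -0.16 tau7,v7 -0.664 0.461 F [-1.15, 2.02, -0.5] d [-3.84, 0.73, -12.65] q [0.81, 0.48, -1.06, 2.16, 1.56, 0.26, 0.34] g 0.498
```

step_arm(series=[[-1.5,-0.5,1.9,0,0,0,1],[-3.1,-0.9,3.8,0,0,0,1],[-4.6,-1.4,5.8,0,0,0,1],[-6.2,-1.8,7.7,0,0,0,1],[-7.7,-2.3,9.6,0,0,0,1]])

```text
t: 37.25
position: [0.6578, 0.0309, 0.1608]
tool_rot: [-0.15, 0.402, 0.175, 0.886]
force: [-1.7, -0.0, -1.3]
grip_width: 0.496
```

```bash
python3 s2.py n
```

```text
37.25 roll 101.7 mn -0.205 tau7,v7 -0.614 0.461 F [-2.03, 0.47, 0.06] d [-3.89, 0.5, -12.66] q [0.8, 0.48, -1.04, 2.16, 1.54, 0.24, 0.57] g 0.496
```

step_arm(series=[[-1.5,-0.5,1.9,0,0,0,1],[-3.1,-0.9,3.8,0,0,0,1],[-4.6,-1.4,5.8,0,0,0,1],[-6.2,-1.8,7.7,0,0,0,1],[-7.7,-2.3,9.6,0,0,0,1]])

```text
t: 37.67
position: [0.6579, 0.0308, 0.1608]
tool_rot: [-0.246, 0.381, 0.218, 0.864]
force: [-2.0, -0.1, -1.4]
grip_width: 0.492
```

```bash
python3 s2.py n
```

```text
37.67 roll 114.2 mn -0.176 tau7,v7 -0.562 0.462 F [-2.4, 0.46, 0.23] d [-3.87, 0.29, -12.64] q [0.79, 0.47, -1.03, 2.16, 1.53, 0.23, 0.8] g 0.492
```

step_arm(series=[[-1.5,-0.5,1.9,0,0,0,1],[-3.1,-0.9,3.8,0,0,0,1],[-4.6,-1.4,5.8,0,0,0,1],[-6.2,-1.8,7.7,0,0,0,1],[-7.7,-2.3,9.6,0,0,0,1]])

```text
t: 38.08
position: [0.658, 0.0306, 0.1609]
tool_rot: [-0.339, 0.356, 0.259, 0.832]
force: [-1.4, -0.4, -0.5]
grip_width: 0.494
```

```bash
python3 s2.py n
```

```text
38.08 roll 126.7 mn -0.302 tau7,v7 -0.511 0.46 F [-1.42, 0.06, 0.6] d [-3.82, 0.1, -12.65] q [0.78, 0.47, -1.02, 2.16, 1.51, 0.23, 1.03] g 0.494
```

step_arm(series=[[-1.5,-0.5,1.9,0,0,0,1],[-3.1,-0.9,3.8,0,0,0,1],[-4.6,-1.4,5.8,0,0,0,1],[-6.2,-1.8,7.7,0,0,0,1],[-7.7,-2.3,9.6,0,0,0,1]])

```text
t: 38.5
position: [0.6581, 0.0304, 0.1609]
tool_rot: [-0.427, 0.326, 0.296, 0.79]
force: [-0.3, -1.0, -0.4]
grip_width: 0.494
```

```bash
python3 s2.py n
```

```text
38.5 roll 139.3 mn -0.293 tau7,v7 -0.462 0.46 F [-0.69, -0.83, 0.1] d [-3.71, -0.06, -12.65] q [0.78, 0.46, -1.02, 2.16, 1.5, 0.23, 1.27] g 0.494
```

step_arm(series=[[-1.5,-0.5,1.9,0,0,0,1],[-3.1,-0.9,3.8,0,0,0,1],[-4.6,-1.4,5.8,0,0,0,1],[-6.2,-1.8,7.7,0,0,0,1],[-7.7,-2.3,9.6,0,0,0,1]])

```text
t: 38.92
position: [0.6582, 0.0303, 0.161]
tool_rot: [-0.511, 0.293, 0.33, 0.738]
force: [-1.3, -1.7, 0.4]
grip_width: 0.492
```

```bash
python3 s2.py n
```

```text
38.92 roll 151.8 mn -0.328 tau7,v7 -0.418 0.452 F [-1.1, -1.28, 1.45] d [-3.6, -0.21, -12.66] q [0.78, 0.46, -1.01, 2.15, 1.49, 0.23, 1.49] g 0.492
```

step_arm(series=[[-1.5,-0.5,1.9,0,0,0,1],[-3.1,-0.9,3.8,0,0,0,1],[-4.6,-1.4,5.8,0,0,0,1],[-6.2,-1.8,7.7,0,0,0,1],[-7.7,-2.3,9.6,0,0,0,1]])

```text
t: 39.33
position: [0.6583, 0.0302, 0.1611]
tool_rot: [-0.588, 0.256, 0.36, 0.678]
force: [0.0, -2.3, -0.8]
grip_width: 0.49
```

```bash
python3 s2.py n
```

```text
39.33 roll 164.3 mn -0.368 tau7,v7 -0.381 0.449 F [-0.97, -2.21, -0.17] d [-3.49, -0.33, -12.65] q [0.78, 0.46, -1.02, 2.15, 1.48, 0.23, 1.72] g 0.49
```

step_arm(series=[[1.5,0.5,-1.9,0,0,0,1],[3.1,0.9,-3.8,0,0,0,1],[4.6,1.4,-5.8,0,0,0,1],[6.2,1.8,-7.7,0,0,0,1],[7.7,2.3,-9.6,0,0,0,1]])

```text
t: 39.75
position: [0.6582, 0.0303, 0.161]
tool_rot: [-0.51, 0.293, 0.329, 0.739]
force: [0.3, -1.6, -1.5]
grip_width: 0.493
```

```bash
python3 s2.py n
```

```text
39.75 roll 151.6 mn 0.087 tau7,v7 0.607 -0.439 F [-1.1, -1.63, -0.99] d [-3.57, -0.21, -12.64] q [0.78, 0.46, -1.01, 2.15, 1.49, 0.23, 1.49] g 0.493
```

step_arm(series=[[1.5,0.5,-1.9,0,0,0,1],[3.1,0.9,-3.8,0,0,0,1],[4.6,1.4,-5.8,0,0,0,1],[6.2,1.8,-7.7,0,0,0,1],[7.7,2.3,-9.6,0,0,0,1]])

```text
t: 40.17
position: [0.6581, 0.0305, 0.1609]
tool_rot: [-0.426, 0.326, 0.295, 0.79]
force: [-0.5, -1.4, -1.7]
grip_width: 0.495
```

```bash
python3 s2.py n
```

```text
40.17 roll 139.0 mn 0.104 tau7,v7 0.574 -0.445 F [-1.79, -1.17, -0.75] d [-3.72, -0.05, -12.66] q [0.78, 0.46, -1.02, 2.16, 1.5, 0.23, 1.26] g 0.495
```

step_arm(series=[[1.5,0.5,-1.9,0,0,0,1],[3.1,0.9,-3.8,0,0,0,1],[4.6,1.4,-5.8,0,0,0,1],[6.2,1.8,-7.7,0,0,0,1],[7.7,2.3,-9.6,0,0,0,1]])

```text
t: 40.58
position: [0.658, 0.0306, 0.1609]
tool_rot: [-0.337, 0.356, 0.258, 0.832]
force: [-1.0, -0.1, -2.4]
grip_width: 0.494
```

```bash
python3 s2.py n
```

```text
40.58 roll 126.5 mn 0.151 tau7,v7 0.539 -0.447 F [-2.3, 0.14, -1.23] d [-3.79, 0.11, -12.64] q [0.79, 0.47, -1.02, 2.16, 1.51, 0.23, 1.03] g 0.494
```

step_arm(series=[[1.5,0.5,-1.9,0,0,0,1],[3.1,0.9,-3.8,0,0,0,1],[4.6,1.4,-5.8,0,0,0,1],[6.2,1.8,-7.7,0,0,0,1],[7.7,2.3,-9.6,0,0,0,1]])

```text
t: 41.0
position: [0.6579, 0.0308, 0.1608]
tool_rot: [-0.245, 0.381, 0.218, 0.865]
force: [-1.6, 0.6, -0.6]
grip_width: 0.492
```

```bash
python3 s2.py n
```

```text
41.0 roll 114.0 mn 0.129 tau7,v7 0.502 -0.447 F [-1.41, 1.06, 0.45] d [-3.85, 0.33, -12.64] q [0.79, 0.47, -1.03, 2.16, 1.53, 0.24, 0.8] g 0.492
```

step_arm(series=[[1.5,0.5,-1.9,0,0,0,1],[3.1,0.9,-3.8,0,0,0,1],[4.6,1.4,-5.8,0,0,0,1],[6.2,1.8,-7.7,0,0,0,1],[7.7,2.3,-9.6,0,0,0,1]])

```text
t: 41.42
position: [0.6578, 0.031, 0.1608]
tool_rot: [-0.149, 0.402, 0.175, 0.886]
force: [-1.3, -0.3, -1.1]
grip_width: 0.496
```

```bash
python3 s2.py n
```

```text
41.42 roll 101.5 mn 0.2 tau7,v7 0.467 -0.449 F [-1.73, 0.04, 0.01] d [-3.86, 0.51, -12.66] q [0.8, 0.48, -1.05, 2.16, 1.54, 0.24, 0.57] g 0.496
```

step_arm(series=[[1.5,0.5,-1.9,0,0,0,1],[3.1,0.9,-3.8,0,0,0,1],[4.6,1.4,-5.8,0,0,0,1],[6.2,1.8,-7.7,0,0,0,1],[7.7,2.3,-9.6,0,0,0,1]])

```text
t: 41.83
position: [0.6578, 0.0311, 0.1608]
tool_rot: [-0.052, 0.418, 0.129, 0.898]
force: [-0.4, 0.8, -0.7]
grip_width: 0.493
```

```bash
python3 s2.py n
```

```text
41.83 roll 89.0 mn 0.229 tau7,v7 0.435 -0.449 F [-0.52, 0.86, -0.43] d [-3.84, 0.68, -12.63] q [0.81, 0.49, -1.06, 2.16, 1.56, 0.26, 0.34] g 0.493
```

```bash
cat > fit3.py <<'E'
import json,numpy as np
L=[json.loads(l) for l in open("log2.jsonl")];L=[l for l in L if l["tag"] in "mn"]
n=np.array([-.616,-.183,.766]);OFF=142.4
g=np.radians([l["roll"] for l in L]);d=g+np.radians([OFF if l["tag"]=="n" else 0 for l in L])
t7=-np.array([l["tau"][6] for l in L]);mn=np.array([np.dot(l["moment"],n) for l in L]);v=np.array([l["joint_vel"][6] for l in L]);s=np.sign(v)
keep=np.array([not(l["tag"]=="n" and l["t"]<36.2) for l in L])
one=np.ones_like(g)
full=[np.cos(d),np.sin(d),one,np.cos(g),np.sin(g),s,s*np.cos(g),s*np.sin(g)]
for nm,y,cols,k in (("tau7 odd+v",t7,full+[v],keep),("tau7",t7,full,keep),("tau7 drum+bias+s,v",t7,full[:6]+[v],keep),("mn bias",mn,full[:6],keep|True),("mn nobias",mn,full[:3]+[s],keep|True)):
    A=np.c_[tuple(cols)][k];Y=y[k];c=np.linalg.lstsq(A,Y,rcond=None)[0];e=Y-A@c;C=np.linalg.inv(A.T@A)*(e@e)/(len(Y)-A.shape[1]);w=np.hypot(c[0],c[1])
    a=(180-np.degrees(np.arctan2(c[0],c[1])))%360
    print(nm,"w",w.round(3),"down drum roll",a.round(1),"-> gripper",(a-OFF).round(1),"sd",np.degrees(np.sqrt((C[0,0]+C[1,1])/2)/w).round(1),"rms",e.std().round(4),c.round(3))
E
python3 fit3.py
```

```text
tau7 odd+v w 0.17 down drum roll 265.3 -> gripper 122.9 sd 0.6 rms 0.0042 [-0.169  0.014  0.037  0.057 -0.029 -0.501  0.033 -0.023  2.35 ]
tau7 w 0.168 down drum roll 264.8 -> gripper 122.4 sd 1.0 rms 0.0074 [-0.167  0.015  0.051  0.052 -0.028  0.53   0.042  0.015]
tau7 drum+bias+s,v w 0.169 down drum roll 265.4 -> gripper 123.0 sd 1.4 rms 0.011 [-0.169  0.013  0.006  0.048 -0.005 -1.096  3.607]
mn bias w 0.153 down drum roll 266.3 -> gripper 123.9 sd 2.6 rms 0.0231 [-0.153  0.01  -0.046  0.021  0.001 -0.195]
mn nobias w 0.147 down drum roll 264.5 -> gripper 122.1 sd 2.7 rms 0.0252 [-0.147  0.014 -0.051 -0.193]
```

All fits agree: heavy side down at gripper roll 123° in the current grip (spread ±1–2°). I'm at about 89°, so I turn +34°.

step_arm(series=[[-1.2,-0.4,1.5,0,0,0,1],[-3.3,-1,4.2,0,0,0,1],[-5.6,-1.7,6.9,0,0,0,1],[-8,-2.4,10,0,0,0,1],[-10.5,-3.1,13,0,0,0,1],[-13,-3.8,16.1,0,0,0,1],[-15.4,-4.6,19.2,0,0,0,1],[-17.9,-5.3,22.3,0,0,0,1],[-19.7,-5.9,24.6,0,0,0,1],[-20.9,-6.2,26.1,0,0,0,1],[-20.9,-6.2,26.1,0,0,0,1],[-20.9,-6.2,26.1,0,0,0,1]])

```text
t: 42.83
position: [0.6579, 0.0307, 0.1608]
tool_rot: [-0.311, 0.364, 0.247, 0.842]
force: [-3.3, -2.6, -0.0]
grip_width: 0.493
```

step_arm(series=[[0,0,0,0,0,0,1],[0,0,0,0,0,0,1],[0,0,0,0,0,0,1],[0,0,0,0,0,0,1]])

```text
t: 43.17
position: [0.6579, 0.0307, 0.1608]
tool_rot: [-0.311, 0.364, 0.247, 0.842]
force: [-4.6, -3.1, -0.5]
grip_width: 0.495
```

```bash
python3 s2.py end
python3 - <<'E'
from h import *
s=manip.grab_frame("side")[...,::-1];cv2.imwrite("pics/end.png",s)
E
```

```text
43.17 roll 123.0 mn 0.099 tau7,v7 -0.143 -0.001 F [-4.4, -1.7, 2.99] d [-3.83, 0.21, -12.66] q [0.79, 0.47, -1.03, 2.16, 1.51, 0.23, 0.97] g 0.495
```

View pics/end.png

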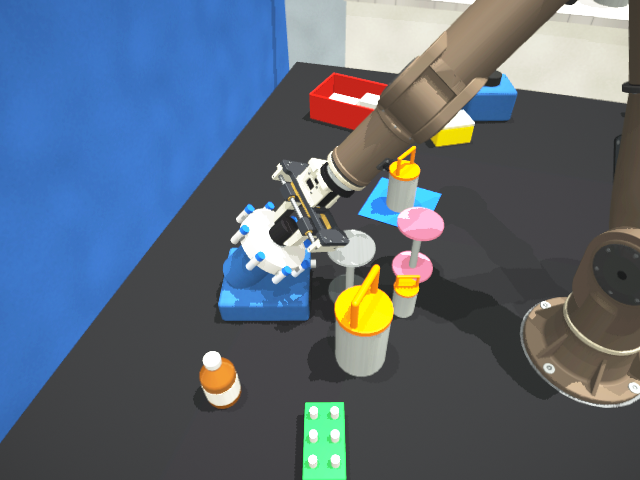

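The canister stands upright on the mat at (403,187). The rack, the bottle and the large and small canisters are where they were, and the beaker is hidden behind the gripper. The arm holds the knob at roll 123.0° and is still, so I hand in.

```bash
python3 -c "
from workcell import manip
print(manip.hand_in())"
```

```text
the job is handed in; nothing more can be done
None
```

I lifted the middle-sized canister by its handle off the white stand and set it upright on the blue mat, then brought the drum's heavy side to its lowest point. I handed in at about 43 s with the knob still gripped and the drum at rest.

**Finding the heavy side:** I turned the drum to and fro in two grips and read the joint-7 torque and the wrist moment while it moved. All the fits put heavy-side-down at gripper roll 122–124°, with a torque of about 0.15–0.17 N m and friction of about 0.195 N m. The fits without a bias term, from the first grip alone, were further apart (−71° to −98°, against a final −95°). Comparing the two grips at the same gripper angles cancelled that bias.

**Last checks:**
- The final gripper roll read 123.0°, standing still, with the grip at 45.5 mm, which is the knob's width.
- The last picture shows the canister upright on the mat, and the rack and bottle in place. The beaker was hidden behind the gripper at the end; I last saw part of it in its place before the turning, and nothing touched it.

**What went wrong or disagreed:**
- The first two canister grasps closed on air. The fingertips proved to be about 29 mm short of the reported tool point, and I corrected for that.
- On the first approach to the knob, joint 6 read 0.118 against its 0.12 limit, a joint-range reading I could not rule out as a violation. It and joint 7 (2.740 against 2.74) also sat at their limits while I swung the elbow to a better position.
- The first grip could not reach the target within the wrist's range. I let go of the drum once midway and gripped it again, assuming friction kept it still; the agreement of the fits supports this.

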